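# Load the paint-mixing canister and snap its lid shut

## Robot

A 7-joint arm with a two-finger parallel gripper is mounted at the origin on the work surface. World frame = base frame: x ahead of the robot, y to its left, z up, the work surface at z = 0. Lengths are in m, angles in rad, forces in N, time in s.
With the tool pointing down it reaches from about 0.425 to 0.925 m from the base axis. Payload 6.8 kg.
Tool frame: the origin (TCP) lies on the mounting face of the last link; the fingertips stand 173 mm ahead of it and the grasp point (between the pads) lies 155 mm ahead of it; z points along the fingers, y is the direction in which the jaws open and shut (so a half turn about z gives the same grasp; the last joint's range is limited). The gripper opens to 85 mm and grips with 20 to 120 N. Pads are 22 mm wide; open, the fingers measure 114 mm over their backs; the gripper's body (76 mm by 85 mm) begins 54 mm behind the grasp point. The pads swing forward as they close: fully open they stand 13 mm farther back than shut.
Start: joints at [1.232, 0.477, 0.022, 1.555, -0.011, 1.109, -0.083], TCP at [0.154, -0.657, 0.405] pointing down, gripper open.
Joint ranges: [-2.96, 2.96], [-0.34, 2.1], [-1.41, 1.46], [0.24, 2.44], [-1.37, 4.51], [0.17, 1.92], [-2.96, 2.96]. Speed limits (rad/s): [2.39, 2.39, 3.14, 3.14, 3.14, 3.14, 3.14].

## Interface

Orientations are given as a unit quaternion [w, x, y, z].
In Python, from station import sensors, read_camera, bot gives the robot as it stands. The module is installed in compiled form; this text tells all that it offers.
- The arm moves only by the tool play_rows, never from a script. Its argument "commands" is a list of rows, each a list of 4 numbers: the shift along the tool's x, y, z in m, then the turn about the tool's z in degrees. A call has 1 to 20 rows; each row shifts and turns the commanded pose from where the row before left it, along the tool's axes as they then stand; what a row does not reach is not made up. A row lasts 1/10 s, in which the tool goes at most 50 mm and 8.59 degrees, less where a joint would pass 70% of its speed; a pose out of reach is approached as far as the arm can. A call with a gripper value outside its range is refused whole. "claw" is the finger opening in m, from 0 to 0.0854, set as the call begins (left out, the last holds). The fingers move at their own pace and stop on an object; "force" is the grip in N (left out, the last holds). Time passes only in rows, so rows that do not move let the fingers close. It gives the time, the measured TCP pose, the force and the opening at its end, in the units of the state.
- sensors.get_obs(): the state, without advancing time (a new reading comes with each control period).
- read_camera(name): name is "scene" or "side" or "wrist"; returns a dict with "frame" (400x640x3 uint8, blue, green, red), "depth" (400x640 float32, m along the optical axis (not along the pixel's ray), 0 where there is no reading), "fx", "fy", "cx", "cy" (pixels), "rvec" (rotation vector, rad) and "tvec" (3), from world to camera coordinates, as OpenCV has them; the wrist camera has in their place "T_tool_cam" (4x4, takes a point from camera to tool coordinates, whose origin is the TCP and whose axes are the flange's). Camera axes: x right, y down, z forward; pixel columns grow to the right and rows downward; lengths in m; the calibration is good to about 2 mm. The wrist camera is an equidistant fisheye: a pixel r from the principal point sees the ray r / f radians off the axis. A picture is of the moment at which its call begins: read the wrist's pose just before it.
- bot.hand_in(): hands the job in, once; it reports no verdict.
The state is a dict: "t": time; "q": joint angles; "joint_vel": joint speeds; "joint_torque": joint torques, N m; "eef_pos": TCP position; "tool_rot": TCP orientation; "contact_force": force on the tool from outside, world axes, zero at the start; "torque": the same for the moment, N m; "gripper_width": opening from 0.0 (shut) to 1.0 (fully open).
Only numpy, scipy, OpenCV 4.12 (cv2) and the standard library are available. Lean on these libraries where they do the work, as an engineer would, in place of code of your own. Each camera call takes 0.05 s, during which the arm holds its last target.

## Task

Tip all five steel mixing balls out of the scoop into the canister's funnel mouth so that they drop down into its tube, and set the scoop back upright on the table. Then press the lid onto the mouth until it snaps past the ball catches, and finish with the gripper still holding it down firmly against its springy seal: do not let up at the end. Leave the paint tubes and paint pots where they are.

Things in the scene. Friction and masses are not known exactly. Their poses are not given: they have to be found in the camera images.
- canister: fixed mixing canister: clear tube (inner diameter 42 mm, inner floor at 35 mm, neck at 105 mm) opening into a clear funnel (inner diameter 104 mm at its top, 140 mm high), on a round grey foot 184 mm across, 30 mm high. Four posts stand round the mouth at 45, 135, 225, 315 degrees from x, 76 to 90 mm from the axis, 173 mm high. Origin: centre of the underside, on the table; z up, along the tube
- catches (a point): on the canister's axis, 159 mm high, level with the centres of four smooth sprung steel catch balls (20 mm across), one on each post; their inner points are 55 mm from the axis and give way outwards. The centred, level lid meets them with its underside 167 mm high, takes 8 to 12 N for some 7 mm, then the force drops suddenly; over the last 6 mm they pull it down, closing over its upper edge
- mouth (a point): centre of the canister's mouth, level with the top of the unpressed seal, 146 mm above the table
- seal: black rubber sealing ring on the funnel's mouth (outer diameter 116, inner 100, 4 mm thick), sprung: it sinks 0.4 mm per newton, at most 4 mm (10 N), then it is rigid. Origin: centre of its underside, 142 mm above the table when unpressed
- lid: loose lid: aluminium disc 116 mm in diameter, 6 mm thick, with a round upright wooden knob (26 mm diameter, 38 mm tall) in the middle; 44 mm high over all, 120 g. It lies flat on the table, knob up. Origin: centre of the disc's underside; z up through the knob. No particular turn about z is needed
- lid_knob (a point): point on the knob's axis where to grip it, 28 mm above the lid's underside (22 mm above the disc's upper face)
- scoop: loose open aluminium scoop, 124 mm long (x), 84 wide over its handle (y), 88 high, 220 g empty. Origin: on its flat underside, below the handle; x points to the spout, z up. Its inner floor climbs at 15 degrees from the back wall (6 mm high at x = -55 mm) to the spout: the balls lie at the back and roll out when it is tipped spout-down by over 15 degrees (35 to 45 clears it; tip slowly)
- scoop_handle (a point): centre of the scoop's wooden handle bar, 77 mm above its underside: the bar lies across the scoop along its y axis, 84 mm long, 14 mm thick (x), 22 mm high, carried on a post at each end with 74 mm free between them
- scoop_spout (a point): middle of the edge of the spout, over which the balls leave: 65 mm ahead (x) of the handle's centre and 39 mm below it; the side walls are 54 mm apart there and 61 mm high, the back wall is 46 mm high
- ball0_center (a point): centre of loose steel mixing ball 1 of 5, 18 mm in diameter, 24 g, at the start lying at the back of the scoop
- ball1_center (a point): centre of loose steel mixing ball 2 of 5, 18 mm in diameter, 24 g, at the start lying at the back of the scoop
- ball2_center (a point): centre of loose steel mixing ball 3 of 5, 18 mm in diameter, 24 g, at the start lying at the back of the scoop
- ball3_center (a point): centre of loose steel mixing ball 4 of 5, 18 mm in diameter, 24 g, at the start lying at the back of the scoop
- ball4_center (a point): centre of loose steel mixing ball 5 of 5, 18 mm in diameter, 24 g, at the start lying at the back of the scoop
- tube_a: paint tube with a white cap and a paper label, lying on the table near the robot, 98 mm long, 26 mm wide, 18 mm high; origin at its underside. A bystander: leave it alone
- tube_b: paint tube with a black cap and a blue label, lying on the table near the robot, 98 mm long, 26 mm wide, 18 mm high; origin at its underside. A bystander: leave it alone
- pot_a: closed paint pot, red label, white cap, 52 mm diameter, 62 mm high, beyond the canister; origin at its underside. A bystander: leave it alone
- pot_b: closed paint pot, yellow label, black cap, 48 mm diameter, 75 mm high, beyond the canister; origin at its underside. A bystander: leave it alone
Not all that is in view belongs to the job. Leave any blue or orange look-alike of the scoop alone.

How it is judged:
On the way, in this order (a step that is already met when the one before it is completed fails the run):
1. all five balls are down in the canister's tube (z of each of ball0_center, ball1_center, ball2_center, ball3_center, ball4_center in the frame of canister below 0.1 m and horizontal distance between each of ball0_center, ball1_center, ball2_center, ball3_center, ball4_center and canister below 0.025 m), for 0.2 s.
2. the lid is snapped onto the mouth, level and centred (z of lid in the frame of canister between 0.135 and 0.1485 m and horizontal distance between lid and canister below 0.005 m and angle between lid's own z axis and vertical below 0.06 rad), for 0.1 s.
At the end, for the whole second after the job is handed in: Ball centres below 100 mm in the tube; lid snapped on (underside 135 to 148.5 mm high, within 5 mm of the axis, level within 0.06 rad); fingers on it, pressing the seal with over 4 N through the last second; scoop at rest on the table, upright within 0.15 rad (all of step 1 and all of step 2 and contact force between lid and seal above 4 N and contact force between the fingers and lid above 2 N and height (world z) of scoop between -0.01 and 0.012 m and angle between scoop's own z axis and vertical below 0.15 rad and linear speed of scoop below 0.02 m/s); the arm keeps its last pose, push and grip.
It fails at once if a paint tube or paint pot is moved by more than 30 mm (distance of any of tube_a, tube_b, pot_a, pot_b from where it was at the start of the episode above 0.03 m).
It also fails if it takes over 72 s, if anything falls off the work surface, if the arm or the gripper's body presses on something with over 40 N, if the wrist force passes 120 N, or if a joint passes its speed limit or range.

## Working session

There is one attempt and no reset: what is moved stays moved. The work goes in short steps, Python scripts to look and compute and a tool call to move; the robot and the scene stay as the last step left them, time stands still between calls to the robot, and variables do not carry over. Pictures are saved under pics/ and viewed, and the job is handed in when it is done.

Besides the shell and the picture viewer there is one more tool, called after "Request:" in YAML: its name, and indented under it one key for each argument. play_rows: Moves the arm, as the interface text tells. Its arguments: {"type":"object","properties":{"commands":{"type":"array"},"claw":{"type":"number"},"force":{"type":"number"}},"required":["commands"]}

```bash
mkdir -p pics; cat > h.py <<'E'
import numpy as np, cv2
from station import sensors, read_camera, bot
def cam(n):
    o=sensors.get_obs(); c=read_camera(n); c['obs']=o
    return c
def wpts(c):
    # world points per pixel from depth (pinhole cams)
    R,_=cv2.Rodrigues(np.array(c['rvec'],float)); t=np.array(c['tvec'],float).ravel()
    v,u=np.mgrid[0:400,0:640]; d=c['depth']
    P=np.stack([(u-c['cx'])/c['fx']*d,(v-c['cy'])/c['fy']*d,d],-1)
    return (P-t)@R
def plane(c,u,v,z):
    R,_=cv2.Rodrigues(np.array(c['rvec'],float)); t=np.array(c['tvec'],float).ravel()
    o=-R.T@t; r=R.T@np.array([(u-c['cx'])/c['fx'],(v-c['cy'])/c['fy'],1.])
    return o+r*(z-o[2])/r[2]
E
python3 - <<'E'
from h import *
print(sensors.get_obs())
for n in ['scene','side','wrist']:
    c=cam(n); cv2.imwrite(f'pics/{n}0.png',c['frame']); print(n,{k:v for k,v in c.items() if k not in('frame','depth','obs')})
    np.savez(f'{n}0.npz',**{k:v for k,v in c.items() if k!='obs'})
E
```

```text
{'t': 0.0, 'q': array([ 1.23191405,  0.47780088,  0.02235714,  1.55646095, -0.01151013,
        1.1093155 , -0.08308462]), 'joint_vel': array([-0.00031311,  0.00037451, -0.00078153,  0.00013562,  0.00037724,
       -0.00143317,  0.00049044]), 'joint_torque': array([-8.53833808e-05, -5.96443248e+01,  1.60786349e+00, -2.81198305e+01,
        1.24899988e-02,  9.34486248e-03,  2.72736764e-05]), 'eef_pos': array([ 0.15433446, -0.65682985,  0.40372124]), 'tool_rot': array([-9.11540790e-04,  9.93348426e-01,  1.15143578e-01, -1.74784424e-04]), 'contact_force': array([0.08176172, 0.73511561, 0.06577833]), 'torque': array([-0.02484455,  0.01886617,  0.05078679]), 'gripper_width': 0.9977091632921455}
scene {'fx': 462.2814786209735, 'fy': 462.2814786209735, 'cx': 323.7323202183844, 'cy': 202.75666576044594, 'rvec': array([ 1.80625719,  2.00430968, -0.60034861]), 'tvec': array([ 0.10876395, -0.3483407 ,  1.90056108])}
side {'fx': 445.3458264172674, 'fy': 445.3458264172674, 'cx': 317.4126344451164, 'cy': 204.839841681323, 'rvec': array([ 0.39582766, -2.52755762,  1.48638356]), 'tvec': array([0.48228486, 0.2029732 , 1.17265984])}
wrist {'fx': 309.70691628693146, 'fy': 309.70691628693146, 'cx': 318.3483222809822, 'cy': 203.8558657753666, 'T_tool_cam': array([[-5.58118300e-04, -9.58888930e-01, -2.83781091e-01,
         7.29738129e-02],
       [ 9.99999442e-01, -7.89840054e-04,  7.02128865e-04,
        -6.42994018e-04],
       [-8.97405269e-04, -2.83780541e-01,  9.58888836e-01,
         2.97525399e-02],
       [ 0.00000000e+00,  0.00000000e+00,  0.00000000e+00,
         1.00000000e+00]])}
```

View pics/scene0.png

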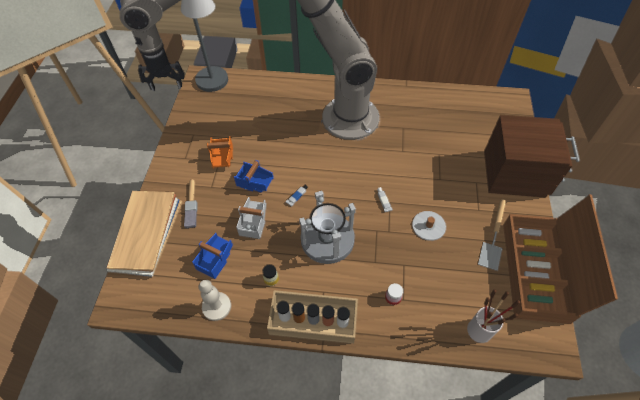

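View pics/side0.png

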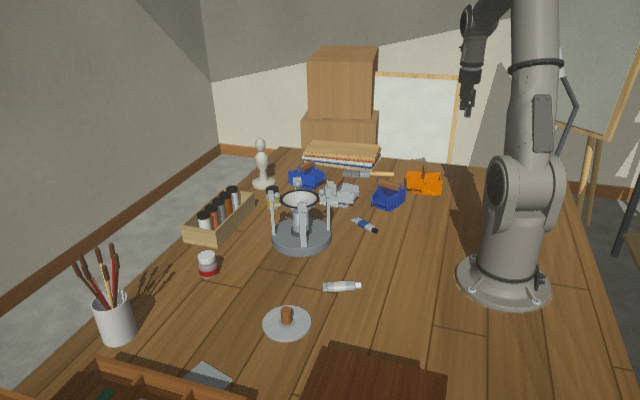

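View pics/wrist0.png

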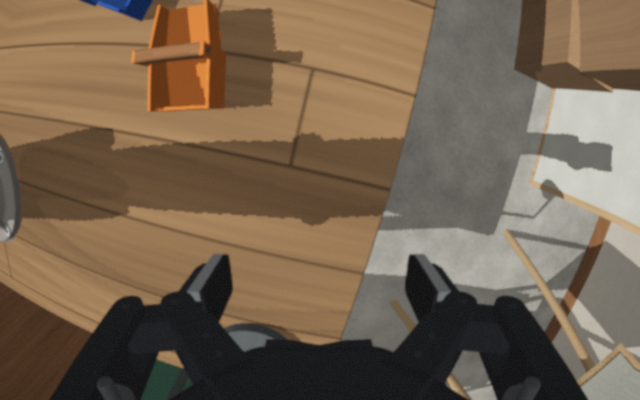

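Scene view: the silver scoop is at (252,218). Its look-alikes are blue at (254,178) and (212,256) and orange at (221,152). The canister is at (327,228), the lid at (430,225), the tubes at (297,195) and (384,199), and the pots at (270,275) and (395,293). Only the silver one is aluminium, so I'll confirm it in a crop.

```bash
python3 - <<'E'
from h import *
a=dict(np.load('scene0.npz')); b=dict(np.load('side0.npz'))
f=a['frame']; s=b['frame']
A=cv2.resize(f[185:275,220:370],None,fx=5,fy=5,interpolation=cv2.INTER_CUBIC)
cv2.imwrite('pics/crop1.png',A)
cv2.imwrite('pics/crop2.png',cv2.resize(s[165:265,250:400],None,fx=5,fy=5,interpolation=cv2.INTER_CUBIC))
W=wpts(a)
for (u,v) in [(252,218),(327,215),(430,225),(430,221),(384,199),(297,195),(270,270),(395,290),(254,178),(212,256),(328,228),(345,250)]: print((u,v),W[v,u].round(3))
# lid
m=(W[...,2]>0.002)&(W[...,2]<0.012)
n,l,st,ce=cv2.connectedComponentsWithStats(m.astype(np.uint8))
for i in range(1,n):
    if st[i,4]>150: 
        p=W[l==i]; print(st[i],ce[i].round(1),p.mean(0).round(4))
E
```

```text
(252, 218) [ 0.53  -0.304  0.027]
(327, 215) [ 0.547 -0.04   0.119]
(430, 225) [0.494 0.311 0.025]
(430, 221) [0.489 0.308 0.043]
(384, 199) [0.397 0.151 0.017]
(297, 195) [ 0.413 -0.163  0.019]
(270, 270) [ 0.742 -0.199  0.081]
(395, 290) [0.762 0.192 0.065]
(254, 178) [ 0.356 -0.331  0.022]
(212, 256) [ 0.685 -0.411  0.02 ]
(328, 228) [ 0.552 -0.036  0.043]
(345, 250) [0.626 0.028 0.036]
[   90    68   444   285 31728] [316.6 197.7] [ 0.3748 -0.0909  0.0047]
[505 193  48  24 220] [532.3 204.8] [0.3597 0.6811 0.0049]
[505 197  23  18 151] [516.4 205.9] [0.3699 0.6245 0.0043]
[514 225  42  23 344] [535.2 235.6] [0.4892 0.6724 0.0081]
[518 254  43  25 454] [539.9 265.5] [0.6025 0.6719 0.0083]
[ 442  279   85   88 1112] [479.7 328.9] [0.834  0.4594 0.0042]
[522 285  46  27 594] [545.3 299.3] [0.72   0.6716 0.0082]
[401 287  52  58 598] [426.1 311.8] [0.7982 0.2972 0.0042]
[187 298  32  34 226] [201.7 315.8] [ 0.8838 -0.399   0.0046]
[ 272  298   83   37 1078] [314.8 319. ] [ 0.8584 -0.046   0.0074]
[364 317  35  40 311] [381.8 339.1] [0.8983 0.163  0.0041]
[514 317  43  31 233] [537.7 326.5] [0.8104 0.6365 0.0048]
[434 326  31  28 183] [448.  338.1] [0.8748 0.3624 0.0039]
[531 336  48  31 268] [559.3 352.5] [0.884  0.6892 0.0042]
```

View pics/crop1.png

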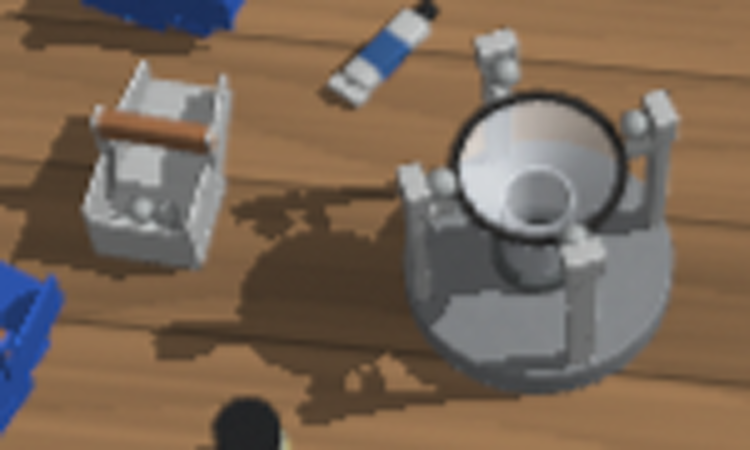

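View pics/crop2.png

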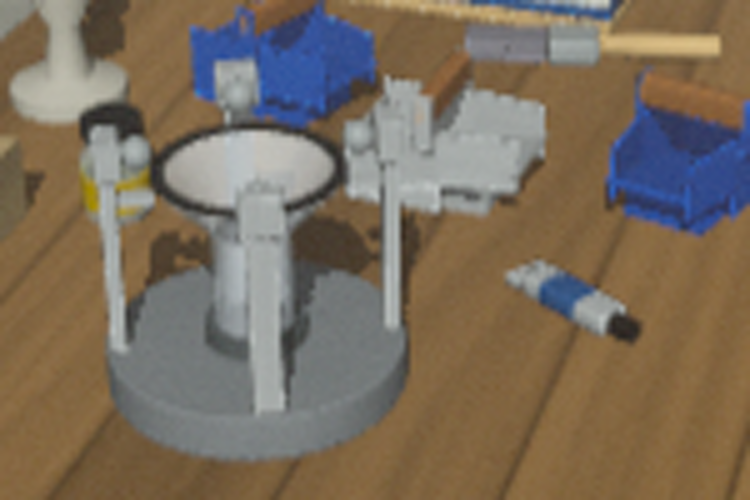

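Crop: five balls lie in the silver scoop, at the end away from the robot, so its spout points towards the robot. The blue and orange ones are plastic look-alikes. The interface has no tilt axis, so the scoop must pivot between the pads. I need its exact shape, so I'll bring the wrist camera over it.

Request:
play_rows:
  commands:
    - [0.031,-0.023,0,0]
    - [0.031,-0.023,0,0]
    - [0.031,-0.023,0,0]
    - [0.031,-0.023,0,0]
    - [0.031,-0.023,0,0]
    - [0.031,-0.023,0,0]
    - [0.031,-0.023,0,0]
    - [0.031,-0.023,0,0]
    - [0.031,-0.023,0,0]
    - [0.031,-0.023,0,0]
    - [0.031,-0.023,0,0]
    - [0.031,-0.023,0,0]
    - [0,0,0,0]
    - [0,0,0,0]
  claw: 0.0854
  force: 40

```text
t: 1.55
eef_pos: [0.4538, -0.3026, 0.4045]
tool_rot: [-0.0, 0.993, 0.116, -0.0]
contact_force: [0.0, -0.7, -0.4]
gripper_width: 0.997
```

```bash
cat >> h.py <<'E'
from scipy.spatial.transform import Rotation as Ro
def tpose(o):
    q=o['tool_rot']; T=np.eye(4); T[:3,:3]=Ro.from_quat([q[1],q[2],q[3],q[0]]).as_matrix(); T[:3,3]=o['eef_pos']; return T
def wwpts(c):
    v,u=np.mgrid[0:400,0:640]; x=(u-c['cx']);y=(v-c['cy']); r=np.hypot(x,y)+1e-9; th=r/c['fx']
    k=np.tan(th)/r; d=c['depth']; P=np.stack([x*k*d,y*k*d,d,np.ones_like(d)],-1)
    return (P@(tpose(c['obs'])@c['T_tool_cam']).T)[...,:3]
E
python3 - <<'E'
from h import *
c=cam('wrist'); o=c['obs']; print(o['eef_pos'],o['tool_rot'],o['contact_force'])
np.savez('w1.npz',W=wwpts(c),f=c['frame'])
cv2.imwrite('pics/w1.png',c['frame'])
E
```

```text
[ 0.45380453 -0.30261932  0.40447332] [-9.81776484e-05  9.93216812e-01  1.16276813e-01 -2.41655249e-04] [ 0.00984899 -0.73248762 -0.41957687]
```

View pics/w1.png

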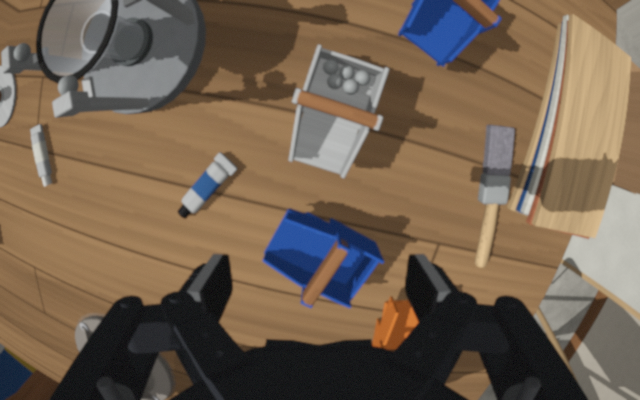

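The wrist view shows the five balls at (345,75), the handle bar running from (297,97) to (382,122), and the spout at about (320,168), facing the robot. Next I'll extract its pose and outline from depth.

```bash
python3 - <<'E'
from h import *
z=np.load('w1.npz'); W=z['W']; f=z['f']
hsv=cv2.cvtColor(f,cv2.COLOR_BGR2HSV)
roi=np.zeros((400,640),bool); roi[40:185,280:395]=True
m=roi&(W[...,2]>0.080)&(W[...,2]<0.1)
P=W[m]; print(len(P),P.mean(0),P[:,2].max())
c,s,a=cv2.minAreaRect(P[:,:2].astype(np.float32)*1000); print('bar rect',c,s,a)
b=P[:,:2]-P[:,:2].mean(0); _,_,V=np.linalg.svd(b,full_matrices=False); d=V[0]; 
xs=np.array([d[1],-d[0]]); 
if xs[0]>0: xs=-xs
ys=np.array([-xs[1],xs[0]]); print('scoop x',xs,'yaw',np.degrees(np.arctan2(xs[1],xs[0])))
o=np.array(c)/1000
A=W[roi&(W[...,2]>0.008)&(W[...,2]<0.1)]
L=np.stack([(A[:,:2]-o)@xs,(A[:,:2]-o)@ys,A[:,2]],1)
L=L[(abs(L[:,0])<0.08)&(abs(L[:,1])<0.06)]
for x in np.arange(-70,75,6):
    q=L[abs(L[:,0]*1000-x)<3]
    if len(q)<5: continue
    hi=q[q[:,2]>q[:,2].max()-0.012]
    for nm,ss in(('L',q[q[:,1]<-0.02]),('R',q[q[:,1]>0.02])):
        pass
    print(x,len(q),'y',(q[:,1].min()*1e3).round(1),(q[:,1].max()*1e3).round(1),'zmax',(q[:,2].max()*1e3).round(1),'z at edges',(q[q[:,1].argmin(),2]*1e3).round(0),(q[q[:,1].argmax(),2]*1e3).round(0),'zmid',(np.median(q[abs(q[:,1])<.015][:,2])*1e3).round(1) if (abs(q[:,1])<.015).any() else '')
cv2.imwrite('pics/w1c.png',cv2.resize(f[30:190,260:420],None,fx=4,fy=3.7,interpolation=cv2.INTER_CUBIC))
E
```

```text
1382 [ 0.53450354 -0.30025063  0.0886305 ] 0.0914756977227984
bar rect (534.5559692382812, -300.6395263671875) (83.98889923095703, 15.002131462097168) 85.37346649169922
scoop x [-0.99680663  0.07985328] yaw 175.4198675765299
-58 455 y -37.6 37.0 zmax 60.3 z at edges 59.0 59.0 zmid 43.4
-52 409 y -38.7 38.2 zmax 60.4 z at edges 57.0 58.0 zmid 24.5
-46 387 y -38.2 38.2 zmax 60.9 z at edges 58.0 58.0 zmid 25.2
-40 414 y -37.8 38.3 zmax 60.5 z at edges 58.0 58.0 zmid 24.4
-34 375 y -37.5 37.9 zmax 60.9 z at edges 59.0 58.0 zmid 30.0
-28 406 y -38.1 37.8 zmax 60.7 z at edges 59.0 59.0 zmid 29.7
-22 407 y -38.1 37.7 zmax 61.2 z at edges 58.0 59.0 zmid 16.3
-16 393 y -37.8 38.0 zmax 61.2 z at edges 59.0 58.0 zmid 17.5
-10 152 y -38.9 40.4 zmax 88.5 z at edges 88.0 88.0 zmid 18.6
-4 560 y -42.0 41.6 zmax 91.5 z at edges 89.0 88.0 zmid 88.6
2 597 y -42.0 41.8 zmax 91.3 z at edges 89.0 89.0 zmid 89.1
8 522 y -41.5 42.0 zmax 90.6 z at edges 89.0 88.0 zmid 24.8
14 398 y -37.8 37.5 zmax 63.2 z at edges 61.0 62.0 zmid 25.4
20 393 y -36.9 36.3 zmax 63.2 z at edges 61.0 62.0 zmid 27.1
26 390 y -35.8 35.9 zmax 63.6 z at edges 61.0 61.0 zmid 28.7
32 376 y -34.1 35.3 zmax 63.3 z at edges 63.0 61.0 zmid 30.5
38 366 y -33.4 34.0 zmax 63.8 z at edges 62.0 61.0 zmid 32.0
44 367 y -33.6 33.8 zmax 63.8 z at edges 60.0 61.0 zmid 33.4
50 354 y -31.6 31.5 zmax 63.6 z at edges 64.0 62.0 zmid 35.1
56 348 y -30.8 31.3 zmax 63.6 z at edges 62.0 61.0 zmid 36.8
62 321 y -30.3 31.0 zmax 63.8 z at edges 61.0 61.0 zmid 38.4
68 22 y -25.9 27.7 zmax 59.4 z at edges 40.0 59.0 zmid 38.0
```

View pics/w1c.png

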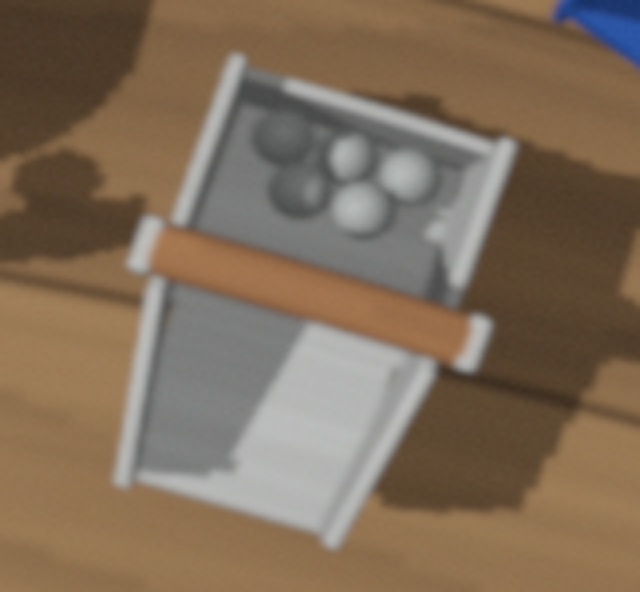

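Scoop geometry: the side walls are parallel, 76 mm apart outside and 61 mm high from x=-59 to +8. The handle centre is at (0.5345,-0.3005) and the yaw is 175.4°. I'll grip those walls behind the centre of mass with the jaws along scoop y. The scoop can then pivot spout-down in the pads, controlled by grip force. Next: the canister pose from the ring and posts, and the lid.

```bash
python3 - <<'E'
from h import *
from scipy.optimize import least_squares
def circ(P):
    r=least_squares(lambda p:np.hypot(P[:,0]-p[0],P[:,1]-p[1])-p[2],[*P.mean(0),.05],loss='soft_l1',f_scale=.002); return r.x
def go(nm,W,f,M):
    g=f.max(2)
    near=np.hypot(W[...,0]-.56,W[...,1]+.035)<.11
    top=near&(W[...,2]>.166)&(W[...,2]<.182)
    n,l,st,ce=cv2.connectedComponentsWithStats(top.astype(np.uint8))
    pc=[]
    for i in range(1,n):
        if st[i,4]>4: p=W[l==i]; pc.append(p.mean(0)); print(nm,'post',st[i,4],ce[i].round(1),p.mean(0).round(4))
    ring=near&(g<60)&(W[...,2]>.138)&(W[...,2]<.152)
    P=W[ring][:,:2]; print(nm,'ring',len(P),circ(P) if len(P)>10 else '')
    b=near&(W[...,2]>.026)&(W[...,2]<.034); P=W[b][:,:2]
    if len(P)>50:
        h=cv2.convexHull(P.astype(np.float32)*1000); print(nm,'foot',cv2.minEnclosingCircle(h))
for nm in('scene','side'):
    c=dict(np.load(nm+'0.npz')); go(nm,wpts(c),c['frame'],c)
    W=wpts(c); k=(np.hypot(W[...,0]-.49,W[...,1]-.31)<.08)
    t=k&(W[...,2]>.036)&(W[...,2]<.05); print('knob top',t.sum(),W[t].mean(0)); P=W[k&(W[...,2]>.0035)&(W[...,2]<.009)&(c['frame'].max(2)>110)]
    hs=cv2.cvtColor(c['frame'],cv2.COLOR_BGR2HSV); 
    mm=k&(hs[...,1]<50)&(W[...,2]<.012); print('disc',mm.sum(),cv2.minEnclosingCircle(cv2.convexHull(W[mm][:,:2].astype(np.float32)*1000)),W[mm].mean(0))
z=np.load('w1.npz'); go('wrist',z['W'],z['f'],None)
E
```

```text
scene post 59 [318.9 194.9] [ 0.5067 -0.0699  0.172 ]
scene post 64 [349.8 207.3] [0.5438 0.0322 0.1718]
scene post 57 [303.5 220.8] [ 0.6085 -0.1065  0.1729]
scene post 61 [335.4 234.2] [ 0.6456 -0.004   0.1733]
scene ring 102 [ 0.57535505 -0.03632939  0.05411553]
scene foot ((576.5213012695312, -37.23593521118164), 91.62504577636719)
knob top 45 [0.4842318  0.30958785 0.04453529]
disc 654 ((482.6943664550781, 311.1856994628906), 59.85902404785156) [0.4862145  0.31019316 0.00665691]
side post 48 [297.  179.5] [ 0.6044 -0.1023  0.1719]
side post 56 [325.3 189.2] [ 0.5026 -0.0651  0.1714]
side post 57 [272.2 193. ] [6.413e-01 2.000e-04 1.716e-01]
side post 57 [301.3 203.9] [0.5381 0.0388 0.1721]
side ring 59 [ 0.57267543 -0.03285368  0.05390688]
side foot ((573.9591674804688, -34.04166030883789), 94.1767807006836)
knob top 93 [0.47990815 0.3135102  0.04438898]
disc 1245 ((481.0499572753906, 310.9981384277344), 59.460201263427734) [0.47827219 0.31899043 0.00772712]
wrist post 383 [ 9.8 57.4] [0.5422 0.0312 0.1707]
wrist post 617 [64.1 99. ] [ 0.5059 -0.0719  0.1712]
wrist ring 898 [ 0.57530277 -0.03796216  0.05353265]
wrist foot ((574.80908203125, -37.485107421875), 91.39788818359375)
```

Canister axis is at about (0.575,-0.037) with yaw about -20°, so the gaps between posts face -20, 70, 160 and 250°. The lid is at about (0.482,0.311). Now I'll align over the back of the scoop.

Request:
play_rows:
  commands:
    - [0,0,0,6]
    - [0,0,0,6]
    - [0,0,0,6]
    - [0.022,-0.0017,0.02,0]
    - [0.022,-0.0017,0.02,0]
    - [0.022,-0.0017,0.02,0]
    - [0.022,-0.0017,0.02,0]
    - [0.024,-0.0017,0.02,0]
    - [0,0,0.02,0]
    - [0,0,0.02,0]
    - [0,0,0,0]
    - [0,0,0,0]

```text
t: 2.8
eef_pos: [0.5649, -0.3056, 0.2648]
tool_rot: [0.0, 0.999, -0.043, -0.001]
contact_force: [-0.4, -0.7, 0.4]
gripper_width: 1.001
```

```bash
python3 - <<'E'
from h import *
c=cam('wrist'); o=c['obs']; W=wwpts(c); T=tpose(o); print(o['eef_pos'],T[:3,0],T[:3,1],o['contact_force'])
cv2.imwrite('pics/w2.png',c['frame'])
np.savez('w2.npz',W=W,f=c['frame'])
L=(W-T[:3,3])@T[:3,:3]
m=(W[...,2]>.048)&(W[...,2]<.068)&(np.hypot(W[...,0]-.5345,W[...,1]+.3)<.09)
for a in range(-80,100,8):
    q=L[m&(abs(L[...,0]*1e3-a)<4)]
    if len(q)>5: print(a,len(q),(q[:,1].min()*1e3).round(1),(q[:,1].max()*1e3).round(1))
b=L[(W[...,2]>.080)&(W[...,2]<.098)&(np.hypot(W[...,0]-.5345,W[...,1]+.3)<.09)]
print('bar',cv2.minAreaRect(b[:,:2].astype(np.float32)*1000))
E
```

```text
[ 0.56492219 -0.3056179   0.26475126] [ 0.99634615 -0.08540107 -0.00100823] [-8.54006295e-02 -9.96346582e-01  4.70867989e-04] [-0.42711028 -0.72755829  0.38487227]
-80 131 -35.2 30.1
-72 168 -35.5 30.9
-64 164 -36.8 32.0
-56 54 -37.1 32.8
-32 57 -39.4 34.3
-24 340 -44.6 39.3
-16 191 -40.5 35.1
-8 199 -40.8 35.0
0 227 -41.0 35.3
8 226 -41.1 35.1
16 241 -40.6 35.1
24 270 -41.0 34.9
32 55 -40.5 34.3
bar ((-29.96009063720703, -2.6547622680664062), (83.9962158203125, 15.250536918640137), 89.23733520507812)
```

View pics/w2.png

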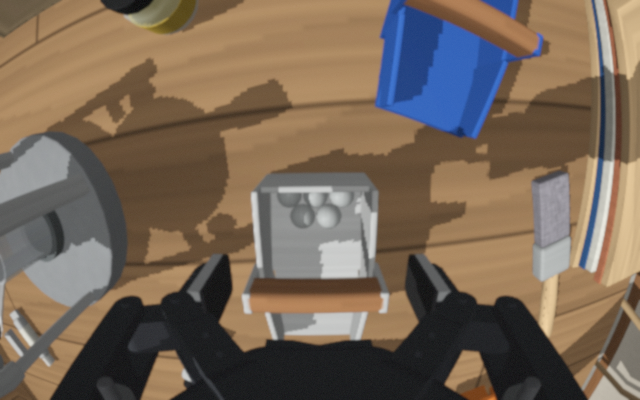

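Centred to within 3 mm laterally. I'll correct that, descend, and close lightly.

Request:
play_rows:
  commands:
    - [0.002,-0.003,0.01,0]
    - [0,0,0.012,0]
    - [0,0,0.012,0]
    - [0,0,0.012,0]
    - [0,0,0.012,0]
    - [0,0,0.009,0]
    - [0,0,0,0]
    - [0,0,0,0]

```text
t: 3.65
eef_pos: [0.568, -0.3014, 0.1975]
tool_rot: [-0.0, 0.999, -0.042, -0.0]
contact_force: [0.7, -0.5, 0.1]
gripper_width: 0.999
```

Request:
play_rows:
  commands:
    - [0,0,0,0]
    - [0,0,0,0]
    - [0,0,0,0]
    - [0,0,0,0]
    - [0,0,0,0]
    - [0,0,0,0]
  claw: 0.06
  force: 20

```text
t: 4.25
eef_pos: [0.5683, -0.3019, 0.1986]
tool_rot: [0.0, 0.999, -0.042, 0.001]
contact_force: [-0.9, -2.4, 5.3]
gripper_width: 0.887
```

Request:
play_rows:
  commands:
    - [0,0,-0.003,0]
    - [0,0,-0.003,0]
    - [0,0,-0.003,0]
    - [0,0,-0.003,0]
    - [0,0,0,0]
    - [0,0,0,0]

```text
t: 4.85
eef_pos: [0.568, -0.3013, 0.2097]
tool_rot: [-0.0, 0.999, -0.042, -0.0]
contact_force: [0.7, 0.2, -3.1]
gripper_width: 0.887
```

```bash
python3 - <<'E'
from h import *
c=cam('wrist'); cv2.imwrite('pics/w3.png',c['frame'])
s=cam('side'); W=wpts(s); np.savez('s3.npz',W=W,f=s['frame'])
cv2.imwrite('pics/s3.png',cv2.resize(s['frame'][130:260,260:440],None,fx=4,fy=4,interpolation=cv2.INTER_CUBIC))
E
```

```text
(no output)
```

View pics/w3.png

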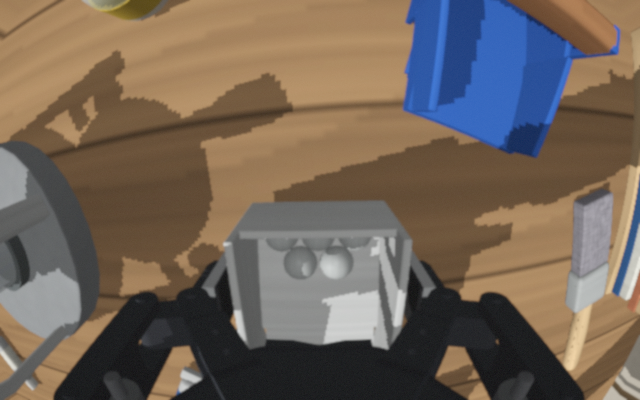

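View pics/s3.png

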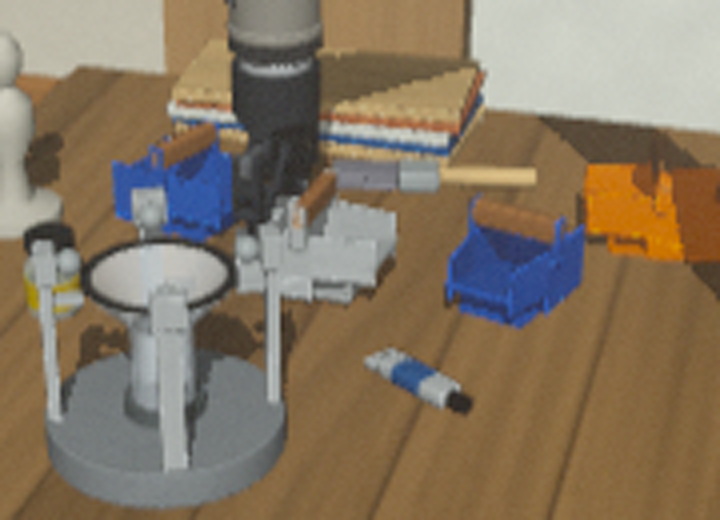

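```bash
cat >> h.py <<'E'
def tilt(W,f,xs,ctr,R=.1,zlo=.02,zhi=.3,verbose=True):
    """handle bar (brown) centre and wall-top profile along xs"""
    hs=cv2.cvtColor(f,cv2.COLOR_BGR2HSV)
    near=(np.hypot(W[...,0]-ctr[0],W[...,1]-ctr[1])<R)&(W[...,2]>zlo)&(W[...,2]<zhi)
    bar=near&(hs[...,1]>90)&(hs[...,0]<20)&(hs[...,2]>60)
    if bar.sum(): print('bar',bar.sum(),W[bar].mean(0).round(4),'zmax',W[bar][:,2].max().round(4))
    g=near&(hs[...,1]<60)&(hs[...,2]>80)
    s=(W[...,:2]-np.array(ctr))@np.array(xs)
    for a in np.arange(-.09,.1,.01):
        q=W[g&(abs(s-a)<.005)]
        if len(q)>8: print((a*1e3).round(0),len(q),'z',(np.percentile(q[:,2],[5,50,95])*1e3).round(1))
E
python3 - <<'E'
from h import *
z=np.load('s3.npz'); tilt(z['W'],z['f'],(-.9968,.0799),(.5345,-.3005))
c=cam('scene'); print('scene');tilt(wpts(c),c['frame'],(-.9968,.0799),(.5345,-.3005))
E
```

```text
bar 70 [ 0.5303 -0.3001  0.1053] zmax 0.2472
-60.0 20 z [232.3 260.1 299.3]
-50.0 72 z [ 32.  247.1 292.6]
-40.0 102 z [ 33.5 236.8 295. ]
-30.0 97 z [ 43.3 242.  294.2]
-20.0 83 z [ 99.9 259.9 296.3]
-10.0 121 z [ 32.7 245.5 293.9]
-0.0 178 z [ 29.5 243.1 293.7]
10.0 98 z [ 30.4  71.4 283.1]
20.0 56 z [38.3 57.8 75.6]
30.0 57 z [38.5 58.8 73.6]
40.0 55 z [40.7 56.6 73.5]
50.0 58 z [30.1 56.3 73.1]
60.0 59 z [39.1 54.6 74.5]
70.0 30 z [38.  51.5 72.9]
scene
bar 20 [ 0.5627 -0.3352  0.1526] zmax 0.245
-70.0 18 z [241.8 246.8 257.7]
-60.0 123 z [ 24.5  50.9 293.7]
-50.0 106 z [ 26.   57.7 295.5]
-40.0 72 z [ 35.7  71.2 293. ]
-30.0 95 z [ 24.4  46.  278. ]
-20.0 50 z [ 20.9  37.1 263.2]
-10.0 50 z [24.  30.5 41.2]
-0.0 21 z [20.9 32.2 38.2]
40.0 11 z [44.8 61.9 73.9]
50.0 23 z [39.3 48.5 74.4]
60.0 26 z [42.8 51.2 66.9]
70.0 9 z [46.5 48.9 65.5]
```

20 N holds the scoop level: the spout wall top rose by about 11 mm. So I'll set it down and regrip right at the back, where the weight gives more tipping torque and the pads overlap less. That should let grip force control the tilt.

Request:
play_rows:
  commands:
    - [0,0,0.004,0]
    - [0,0,0.004,0]
    - [0,0,0.004,0]
    - [0,0,0,0]

```text
t: 5.4
eef_pos: [0.5681, -0.3013, 0.1983]
tool_rot: [-0.0, 0.999, -0.042, -0.0]
contact_force: [-2.9, 0.8, 6.4]
gripper_width: 0.888
```

Request:
play_rows:
  commands:
    - [0,0,0,0]
    - [0,0,0,0]
    - [0,0,0,0]
    - [0.01,0,0,0]
    - [0.01,0,0,0]
    - [0,0,0,0]
  claw: 0.0854

```text
t: 6.0
eef_pos: [0.59, -0.3026, 0.1979]
tool_rot: [-0.0, 0.999, -0.041, 0.001]
contact_force: [0.8, 0.5, -0.1]
gripper_width: 0.997
```

Request:
play_rows:
  commands:
    - [0,0,0,0]
    - [0,0,0,0]
    - [0,0,0,0]
    - [0,0,0,0]
    - [0,0,-0.003,0]
    - [0,0,-0.003,0]
    - [0,0,-0.003,0]
    - [0,0,-0.003,0]
    - [0,0,0,0]
    - [0,0,0,0]
  claw: 0.06
  force: 20

```text
t: 7.0
eef_pos: [0.5879, -0.303, 0.2098]
tool_rot: [0.0, 0.999, -0.042, 0.0]
contact_force: [0.5, -0.5, -3.3]
gripper_width: 0.884
```

```bash
python3 - <<'E'
from h import *
s=cam('side'); W=wpts(s); tilt(W,s['frame'],(-.9968,.0799),(.5345,-.3005),zhi=.12)
cv2.imwrite('pics/s4.png',cv2.resize(s['frame'][130:260,260:440],None,fx=4,fy=4,interpolation=cv2.INTER_CUBIC))
c=cam('wrist'); cv2.imwrite('pics/w4.png',c['frame'])
E
```

```text
bar 66 [ 0.5275 -0.2974  0.0982] zmax 0.1048
-50.0 42 z [31.5 54.3 68.8]
-40.0 54 z [31.6 60.5 82.3]
-30.0 14 z [33.3 57.9 71.5]
-10.0 41 z [23.9 41.9 70.8]
-0.0 69 z [26.1 55.1 97.1]
10.0 84 z [28.1 61.9 97.3]
20.0 53 z [38.2 58.  74.7]
30.0 56 z [37.8 56.  73.9]
40.0 57 z [37.3 58.5 75.7]
50.0 64 z [25.2 56.6 74.6]
60.0 59 z [39.3 55.5 73.9]
70.0 31 z [38.  53.  71.6]
```

View pics/w4.png

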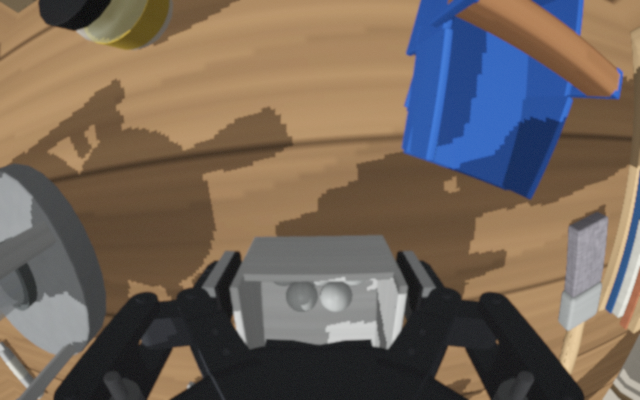

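View pics/s4.png

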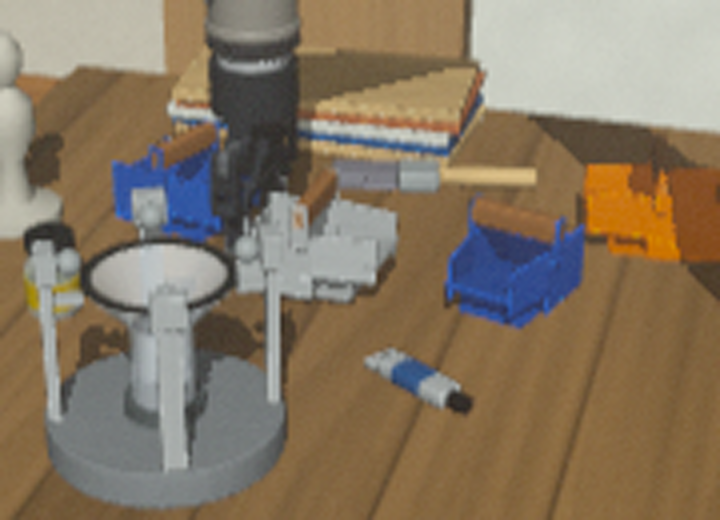

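Still level at 20 N. I'll regrip with only a small overlap, high on the wall's back corner.

Request:
play_rows:
  commands:
    - [0,0,0.004,0]
    - [0,0,0.004,0]
    - [0,0,0.004,0]
    - [0,0,0,0]

```text
t: 7.5
eef_pos: [0.5881, -0.303, 0.1977]
tool_rot: [0.0, 0.999, -0.042, 0.0]
contact_force: [0.1, 0.3, 0.2]
gripper_width: 0.888
```

Request:
play_rows:
  commands:
    - [0,0,0,0]
    - [0,0,0,0]
    - [0,0,0,0]
    - [0.005,0,-0.008,0]
    - [0,0,-0.008,0]
    - [0,0,0,0]
  claw: 0.0854

```text
t: 8.1
eef_pos: [0.5939, -0.3037, 0.2156]
tool_rot: [0.001, 0.999, -0.042, 0.002]
contact_force: [-0.3, -0.7, 0.5]
gripper_width: 0.997
```

Request:
play_rows:
  commands:
    - [0,0,0,0]
    - [0,0,0,0]
    - [0,0,0,0]
    - [0,0,0,0]
    - [0,0,-0.003,0]
    - [0,0,-0.003,0]
    - [0,0,-0.003,0]
    - [0,0,-0.003,0]
    - [0,0,0,0]
    - [0,0,0,0]
  claw: 0.06
  force: 20

```text
t: 9.1
eef_pos: [0.5929, -0.3034, 0.2257]
tool_rot: [-0.0, 0.999, -0.042, 0.0]
contact_force: [-0.3, -0.3, -3.5]
gripper_width: 0.878
```

```bash
python3 - <<'E'
from h import *
s=cam('side'); W=wpts(s); tilt(W,s['frame'],(-.9968,.0799),(.5345,-.3005),zhi=.12)
c=cam('wrist'); cv2.imwrite('pics/w5.png',c['frame'])
E
```

```text
bar 60 [ 0.5253 -0.2997  0.0929] zmax 0.0992
-50.0 57 z [32.8 62.8 93.5]
-40.0 46 z [30.3 46.8 71.4]
-30.0 14 z [31.7 60.1 70.6]
-10.0 37 z [25.4 40.  64.1]
-0.0 71 z [25.3 49.3 94.8]
10.0 76 z [31.  54.7 94. ]
20.0 57 z [33.8 48.1 68.8]
30.0 55 z [31.  51.5 67.3]
40.0 53 z [30.5 49.8 66.8]
50.0 58 z [31.9 50.3 66.4]
60.0 60 z [31.2 47.  64.6]
70.0 23 z [33.6 43.4 62.6]
```

View pics/w5.png

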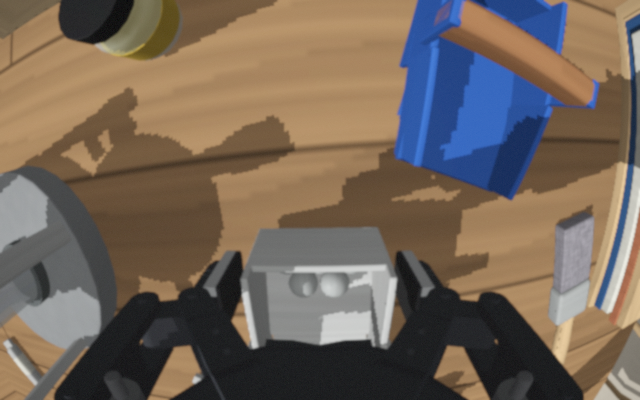

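At 20 N it now slips: about 5–6° spout-down, which is still safe for the balls. I'll tighten to 90 N to freeze the angle, then lift and carry.

Request:
play_rows:
  commands:
    - [0,0,0,0]
    - [0,0,0,0]
    - [0,0,-0.008,0]
    - [0,0,-0.016,1.9]
    - [0,0,-0.024,1.9]
    - [0,0,-0.026,1.9]
    - [0,0,-0.026,1.9]
    - [0,0,-0.026,1.9]
    - [0,0,-0.026,1.9]
    - [0,0,-0.022,1.9]
    - [0,0,-0.012,1.9]
    - [0,0,-0.004,0]
    - [0,0,0,0]
  claw: 0.05
  force: 90

```text
t: 10.5
eef_pos: [0.5928, -0.3034, 0.4161]
tool_rot: [0.0, 0.985, -0.173, 0.0]
contact_force: [0.1, -0.2, -3.3]
gripper_width: 0.835
```

```bash
python3 - <<'E'
from h import *
s=cam('side'); W=wpts(s); o=s['obs'];p=o['eef_pos'];T=tpose(o);print(p,T[:3,0],T[:3,1])
tilt(W,s['frame'],-T[:2,0],tuple(p[:2]-.055*T[:2,0]),zlo=.17,zhi=.33)
cv2.imwrite('pics/s5.png',cv2.resize(s['frame'][60:210,260:440],None,fx=4,fy=4,interpolation=cv2.INTER_CUBIC))
E
```

```text
[ 0.59280017 -0.30335281  0.41606689] [ 9.39893043e-01 -3.41468565e-01  5.35138831e-04] [-3.41468619e-01 -9.39893176e-01  9.83289253e-06]
bar 103 [ 0.5288 -0.282   0.2794] zmax 0.3188
-50.0 74 z [207.9 244.1 291.5]
-40.0 60 z [209.1 244.9 287.3]
-30.0 50 z [209.2 230.9 257.3]
-20.0 52 z [203.4 233.3 255.4]
-10.0 61 z [205.1 232.6 255.1]
-0.0 71 z [201.7 233.7 266.5]
10.0 115 z [199.9 244.3 277.7]
20.0 76 z [199.  236.7 256.8]
30.0 73 z [198.4 234.4 256.3]
40.0 70 z [196.2 231.8 253.3]
50.0 88 z [201.7 231.9 253.6]
60.0 64 z [217.8 233.2 252.3]
70.0 56 z [217.9 229.5 252.5]
```

View pics/s5.png

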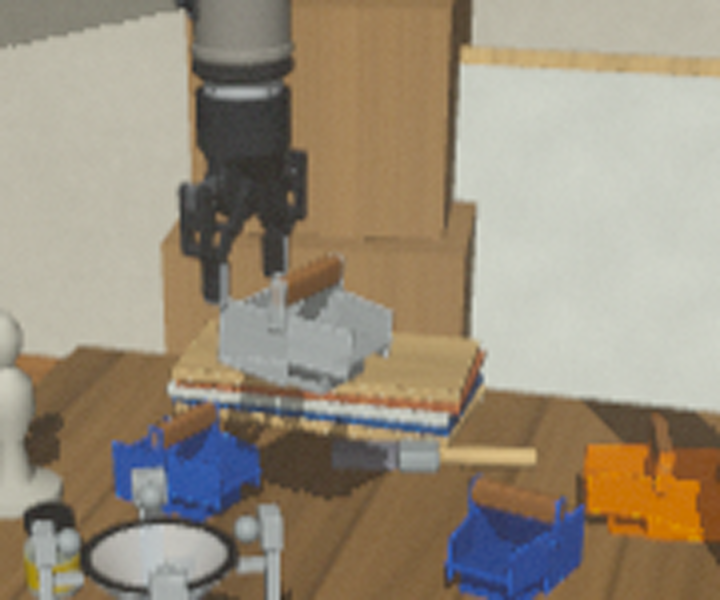

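The scoop is held at its back corner, nearly level and about 3° spout-down. Now I'll carry it over to the canister.

Request:
play_rows:
  commands:
    - [0,-0.006,0,0]
    - [0,-0.012,0,0]
    - [0.001,-0.018,0,0]
    - [0.001,-0.022,0,0]
    - [0.001,-0.024,0,0]
    - [0.001,-0.026,0,0]
    - [0.001,-0.026,0,0]
    - [0.001,-0.026,0,0]
    - [0,-0.024,0,0]
    - [0,-0.022,0,0]
    - [0,-0.018,0,0]
    - [0,-0.012,0,0]
    - [0,-0.006,0,0]
    - [0,-0.002,0,0]
    - [0,0,0,0]

```text
t: 12.05
eef_pos: [0.6818, -0.0769, 0.4156]
tool_rot: [0.0, 0.985, -0.174, -0.0]
contact_force: [-1.1, -1.2, -2.5]
gripper_width: 0.832
```

```bash
cat > st.py <<'E'
from h import *
import sys
n=sys.argv[1]
s=cam('side'); W=wpts(s); o=s['obs'];p=o['eef_pos'];T=tpose(o);print(p,o['contact_force'],o['gripper_width'])
tilt(W,s['frame'],-T[:2,0],tuple(p[:2]-.055*T[:2,0]),zlo=.176,zhi=.36)
A=cv2.resize(s['frame'][60:240,220:400],None,fx=3,fy=3,interpolation=cv2.INTER_CUBIC)
c=cam('scene'); B=cv2.resize(c['frame'][150:270,270:400],(585,540),interpolation=cv2.INTER_CUBIC)
cv2.imwrite(f'pics/p{n}.png',cv2.resize(np.hstack([A[:, :],B]),(800,384)))
E
python3 st.py 1
```

```text
[ 0.68178024 -0.07692113  0.4156494 ] [-1.05170733 -1.23228341 -2.50515329] 0.8315809336169198
bar 152 [ 0.6179 -0.0524  0.2776] zmax 0.2871
-70.0 9 z [288.7 326.1 357.7]
-60.0 32 z [254.1 345.  358. ]
-50.0 126 z [212.5 258.2 356.6]
-40.0 124 z [211.  259.1 342.7]
-30.0 63 z [203.4 230.7 255.8]
-20.0 68 z [205.1 229.9 256.1]
-10.0 74 z [204.1 231.  252.5]
-0.0 80 z [200.5 229.6 263.1]
10.0 148 z [198.4 243.5 280.5]
20.0 95 z [196.9 233.5 267.6]
30.0 81 z [197.  234.3 255.2]
40.0 101 z [196.3 226.7 253.8]
50.0 95 z [197.6 230.4 254.2]
60.0 81 z [217.9 230.6 252.9]
70.0 78 z [217.9 229.8 251.1]
```

View pics/p1.png

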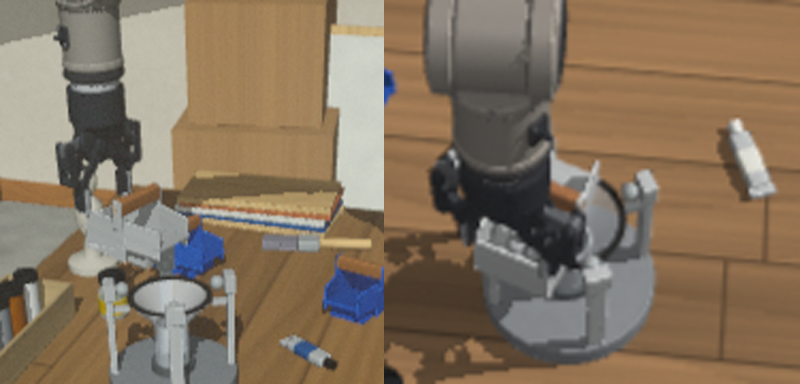

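The scoop is over the mouth with its spout pointing at the axis and the lip about 218 mm high. I'll move back 8 mm and ease the grip in steps.

Request:
play_rows:
  commands:
    - [0.004,0,0,0]
    - [0.004,0,0,0]
    - [0,0,0,0]
  force: 45

```text
t: 12.45
eef_pos: [0.6899, -0.0797, 0.4157]
tool_rot: [0.0, 0.985, -0.174, 0.0]
contact_force: [-0.4, 0.8, -2.5]
gripper_width: 0.832
```

```bash
python3 st.py 2
```

```text
[ 0.68988055 -0.07967608  0.41565756] [-0.366705    0.75784146 -2.48175016] 0.8321819387338367
bar 151 [ 0.6259 -0.0569  0.2769] zmax 0.2869
-70.0 9 z [281.9 317.2 348.6]
-60.0 28 z [257.2 340.7 357.2]
-50.0 124 z [214.4 256.3 356.6]
-40.0 121 z [208.4 256.1 346. ]
-30.0 60 z [207.  231.9 254. ]
-20.0 67 z [204.3 228.8 252.3]
-10.0 67 z [203.3 229.7 255.1]
-0.0 96 z [200.2 231.2 272.4]
10.0 139 z [198.1 242.5 283.1]
20.0 93 z [197.9 235.7 273.7]
30.0 86 z [197.4 234.1 255.1]
40.0 99 z [194.7 224.8 253.3]
50.0 92 z [200.7 230.  253.4]
60.0 84 z [215.5 232.3 252.9]
70.0 74 z [217.2 228.9 251.1]
```

Request:
play_rows:
  commands:
    - [0,0,0,0]
    - [0,0,0,0]
  force: 30

```text
t: 12.75
eef_pos: [0.6894, -0.0788, 0.4157]
tool_rot: [-0.0, 0.985, -0.173, -0.0]
contact_force: [-0.4, -0.1, -2.7]
gripper_width: 0.836
```

```bash
python3 st.py 3
```

```text
[ 0.68935652 -0.07884262  0.41571722] [-0.35133264 -0.07128504 -2.66412728] 0.835779058097458
bar 158 [ 0.6269 -0.0545  0.2773] zmax 0.2993
-70.0 10 z [275.  316.2 333. ]
-60.0 26 z [267.4 348.9 357.5]
-50.0 121 z [210.8 252.8 356.7]
-40.0 118 z [208.  258.6 344.3]
-30.0 64 z [206.1 231.5 256.2]
-20.0 63 z [203.8 228.6 256.7]
-10.0 72 z [204.4 232.3 252.9]
-0.0 85 z [201.4 228.4 258.3]
10.0 127 z [198.7 241.3 282.4]
20.0 105 z [194.9 234.6 275.1]
30.0 82 z [197.6 234.8 254.9]
40.0 109 z [194.8 225.9 253.9]
50.0 97 z [199.3 227.9 252.7]
60.0 82 z [216.1 231.9 253. ]
70.0 74 z [218.  229.4 251.9]
```

Request:
play_rows:
  commands:
    - [0,0,0,0]
    - [0,0,0,0]
  force: 20

```text
t: 13.05
eef_pos: [0.6894, -0.0789, 0.4157]
tool_rot: [0.0, 0.985, -0.173, 0.0]
contact_force: [-0.7, 0.4, -3.7]
gripper_width: 0.832
```

```bash
python3 st.py 4 | grep -v '^-[1-7]'
```

```text
[ 0.68940534 -0.07888684  0.415749  ] [-0.70077517  0.40084031 -3.72310707] 0.832379657790841
bar 153 [ 0.6257 -0.0559  0.2771] zmax 0.2876
-0.0 86 z [200.3 232.5 281.7]
10.0 150 z [199.1 240.9 282. ]
20.0 86 z [198.4 235.5 260.2]
30.0 78 z [197.7 233.  255.2]
40.0 113 z [195.1 226.8 254.3]
50.0 99 z [199.6 228.1 252.8]
60.0 78 z [218.8 234.7 253.5]
70.0 76 z [216.8 229.9 248.8]
```

View pics/p4.png

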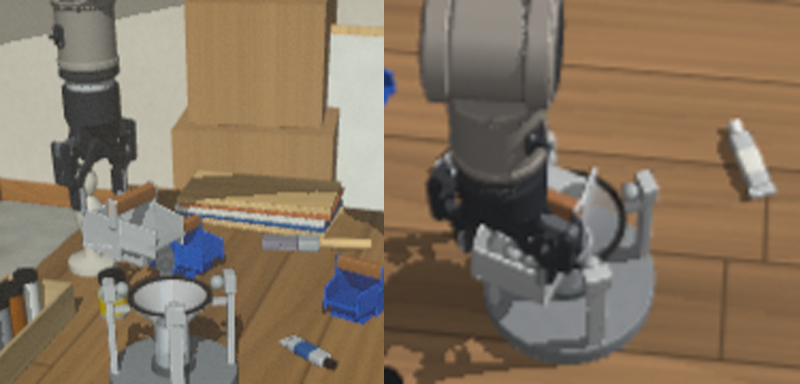

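Still frozen at 20 N, so the pads have bedded in. I'll use the opening as a finer control, in small steps.

Request:
play_rows:
  commands:
    - [0,0,0,0]
    - [0,0,0,0]
  claw: 0.072
  force: 20

```text
t: 13.35
eef_pos: [0.6894, -0.0789, 0.4157]
tool_rot: [0.0, 0.985, -0.173, -0.0]
contact_force: [-0.8, 0.2, -2.9]
gripper_width: 0.843
```

Request:
play_rows:
  commands:
    - [0,0,0,0]
    - [0,0,0,0]
  claw: 0.073

```text
t: 13.55
eef_pos: [0.6894, -0.0789, 0.4157]
tool_rot: [0.0, 0.985, -0.173, 0.0]
contact_force: [0.6, -0.6, -2.5]
gripper_width: 0.853
```

```bash
python3 st.py 5 | grep -v '^-[1-7]'
```

```text
[ 0.68942452 -0.07892001  0.41574613] [ 0.58652658 -0.56630477 -2.46678002] 0.8531067048859007
bar 147 [ 0.6248 -0.0552  0.2782] zmax 0.2877
-0.0 82 z [201.  232.3 257.9]
10.0 139 z [200.3 242.9 283.1]
20.0 96 z [198.8 238.  279.4]
30.0 81 z [198.1 234.1 256.1]
40.0 108 z [196.3 227.9 254.2]
50.0 95 z [199.4 229.2 253.9]
60.0 85 z [215.2 231.7 252.8]
70.0 72 z [221.4 230.4 254.4]
```

Request:
play_rows:
  commands:
    - [0,0,0,0]
    - [0,0,0,0]
  claw: 0.074

```text
t: 13.85
eef_pos: [0.6894, -0.079, 0.4157]
tool_rot: [0.0, 0.985, -0.173, 0.0]
contact_force: [-0.3, 0.5, -2.9]
gripper_width: 0.871
```

```bash
python3 st.py 6 | grep -v '^-[1-7]'
```

```text
[ 0.68941752 -0.07895067  0.415709  ] [-0.27837335  0.47323575 -2.89596862] 0.8706406185198554
bar 157 [ 0.627  -0.0529  0.2781] zmax 0.2882
-0.0 81 z [201.6 232.5 258.7]
10.0 134 z [200.3 240.4 280.7]
20.0 89 z [199.4 236.7 273.6]
30.0 83 z [199.1 233.5 255. ]
40.0 109 z [196.8 228.3 254.7]
50.0 99 z [199.6 228.6 254.5]
60.0 78 z [219.5 233.3 253.3]
70.0 75 z [219.2 230.5 253. ]
```

Request:
play_rows:
  commands:
    - [0,0,0,0]
    - [0,0,0,0]
  claw: 0.0745

```text
t: 14.15
eef_pos: [0.6894, -0.0789, 0.4157]
tool_rot: [-0.0, 0.985, -0.173, -0.0]
contact_force: [-0.2, 0.2, -3.0]
gripper_width: 0.871
```

```bash
python3 st.py 7 | grep -v '^-[1-7]'
```

```text
[ 0.68940374 -0.07892866  0.41568059] [-0.23635838  0.2263656  -2.99491617] 0.8708217555916588
bar 150 [ 0.6252 -0.0548  0.2786] zmax 0.2882
-0.0 83 z [202.2 233.  269.2]
10.0 139 z [200.9 242.4 283.2]
20.0 93 z [199.1 236.8 280.5]
30.0 85 z [199.1 234.9 257.3]
40.0 101 z [196.7 228.1 254.7]
50.0 99 z [201.5 229.9 254.9]
60.0 79 z [219.5 235.1 254.5]
70.0 79 z [219.5 231.2 253.2]
```

Request:
play_rows:
  commands:
    - [0,0,0,0]
    - [0,0,0,0]
  claw: 0.075

```text
t: 14.45
eef_pos: [0.6894, -0.0789, 0.4157]
tool_rot: [-0.0, 0.985, -0.173, 0.0]
contact_force: [0.1, -0.3, -3.1]
gripper_width: 0.88
```

```bash
python3 st.py 8 | grep -v '^-[1-7]'
```

```text
[ 0.68942086 -0.0789072   0.41570196] [ 0.07778492 -0.3386729  -3.10055933] 0.8796770593841091
bar 149 [ 0.6259 -0.0542  0.2787] zmax 0.2891
-0.0 90 z [202.2 233.1 278.5]
10.0 140 z [199.3 238.5 283.9]
20.0 105 z [197.6 238.7 279.6]
30.0 77 z [199.8 237.7 256.4]
40.0 98 z [197.7 227.8 254.8]
50.0 96 z [201.8 229.5 254.8]
60.0 83 z [219.1 234.4 254. ]
70.0 76 z [220.8 231.9 252.3]
```

Request:
play_rows:
  commands:
    - [0,0,0,0]
  claw: 0.0754

```text
t: 14.65
eef_pos: [0.6894, -0.0789, 0.4157]
tool_rot: [0.0, 0.985, -0.173, -0.0]
contact_force: [-0.6, -0.1, -3.4]
gripper_width: 0.887
```

```bash
python3 st.py 9 | grep -v '^-[1-7]'
```

```text
[ 0.6893822  -0.07887451  0.4156821 ] [-0.57413806 -0.13872955 -3.39006104] 0.8868395666956354
bar 134 [ 0.6241 -0.0551  0.2723] zmax 0.291
-0.0 94 z [193.6 220.4 249.6]
10.0 124 z [191.  236.1 276.8]
20.0 112 z [188.3 230.6 273. ]
30.0 91 z [185.7 220.5 244.1]
40.0 90 z [188.  219.2 243.6]
50.0 81 z [205.  220.8 241.8]
60.0 94 z [203.6 215.7 238.2]
70.0 25 z [212.7 228.5 238.6]
```

It's tipping now, at about 10°. I'll keep going in small steps.

```bash
python3 st.py 10 | grep -v '^-[1-7]'
```

```text
[ 0.68938741 -0.07890024  0.41566992] [-0.0452373   1.37782825 -3.74006627] 0.8814422721945399
bar 99 [ 0.6229 -0.0575  0.2507] zmax 0.2569
-0.0 105 z [186.6 203.2 235.5]
10.0 144 z [182.8 208.2 251.4]
20.0 103 z [177.5 196.9 250. ]
30.0 75 z [177.2 190.1 210. ]
40.0 61 z [176.5 186.7 203.5]
50.0 16 z [186.3 194.3 199.4]
```

View pics/p10.png

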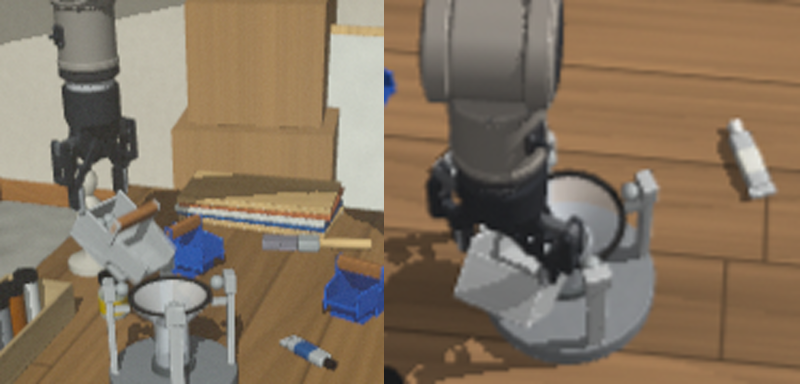

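It tipped quickly to about 38°, with the lip inside the mouth at about 151 mm. I'll hold it now.

Request:
play_rows:
  commands:
    - [-0.004,0,-0.002,0]
    - [-0.004,0,-0.002,0]
  claw: 0.06
  force: 60

```text
t: 15.05
eef_pos: [0.6816, -0.0761, 0.4199]
tool_rot: [-0.0, 0.985, -0.173, -0.0]
contact_force: [0.2, 0.3, -2.1]
gripper_width: 0.842
```

```bash
python3 st.py 11 | grep -v '^-[1-7]'
python3 - <<'E'
from h import *
s=cam('side'); c=cam('scene')
A=cv2.resize(s['frame'][140:260,240:370],(540,500),interpolation=cv2.INTER_CUBIC)
cv2.imwrite('pics/a1.png',A)
E
```

```text
[ 0.68159108 -0.07608648  0.41989771] [ 0.21224495  0.33638342 -2.10146431] 0.8419303406179461
bar 85 [ 0.6224 -0.056   0.2328] zmax 0.28
-90.0 25 z [220.6 228.  232.8]
-80.0 74 z [208.  224.5 238.4]
-0.0 63 z [177.4 192.4 230.8]
10.0 38 z [176.6 185.7 237.1]
```

View pics/a1.png

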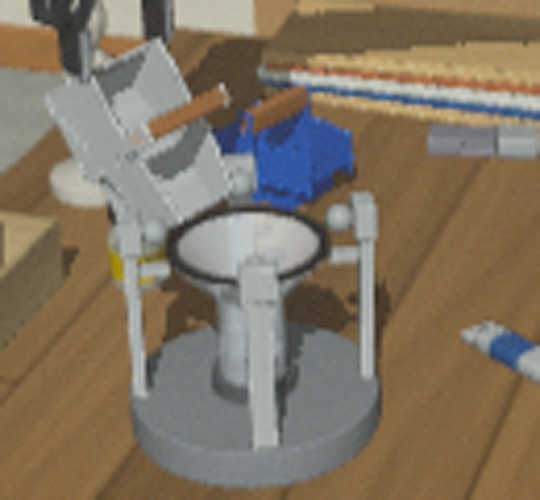

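View pics/p11.png

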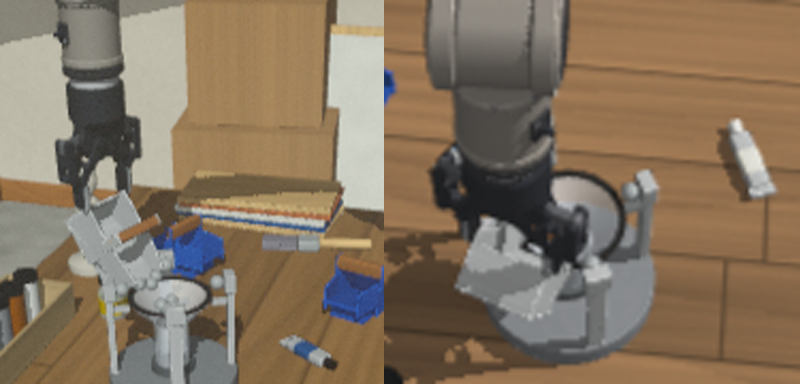

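The first frame shows the balls entering the funnel mouth, and 0.1 s later none are visible on it. I'll back the scoop off and check.

Request:
play_rows:
  commands:
    - [0,0,-0.006,0]
    - [0.002,0,-0.012,0]
    - [0.006,0,-0.016,0]
    - [0.012,0,-0.01,0]
    - [0.016,0.006,0,0]
    - [0.016,0.014,0,0]
    - [0.012,0.02,0,0]
    - [0.004,0.022,0,0]
    - [0,0.022,0,0]
    - [0,0.022,0,0]
    - [0,0.02,0,0]
    - [0,0.014,0,0]
    - [0,0.008,0,0]
    - [0,0,0,0]
  force: 70

```text
t: 16.65
eef_pos: [0.6948, -0.2398, 0.464]
tool_rot: [0.0, 0.985, -0.174, 0.0]
contact_force: [1.1, -0.3, -1.6]
gripper_width: 0.841
```

```bash
python3 - <<'E'
from h import *
s=cam('side'); c=cam('scene'); o=s['obs']; print(o['eef_pos'],o['contact_force'],o['gripper_width'])
A=cv2.resize(s['frame'][60:260,200:400],(400,400),interpolation=cv2.INTER_CUBIC)
B=cv2.resize(c['frame'][185:265,290:370],(400,400),interpolation=cv2.INTER_CUBIC)
cv2.imwrite('pics/a2.png',np.hstack([A,B])); cv2.imwrite('pics/a2s.png',c['frame'])
np.savez('a2.npz',W=wpts(s),f=s['frame'])
E
```

```text
[ 0.69483687 -0.23978213  0.46397575] [ 1.12643672 -0.2858716  -1.64196297] 0.8414433415843461
```

View pics/a2.png

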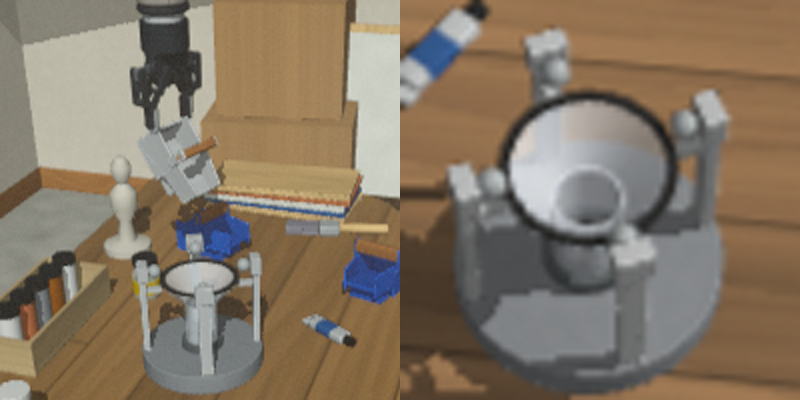

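View pics/a2s.png

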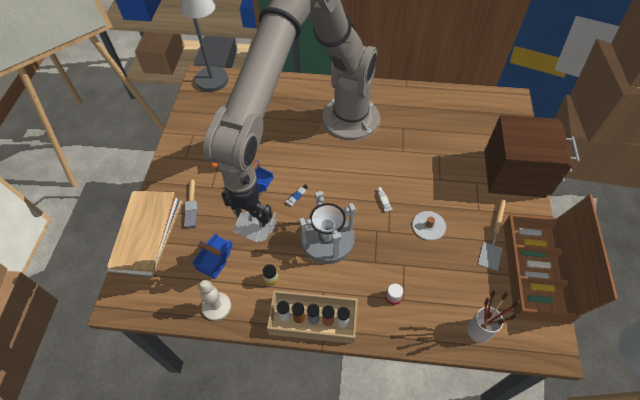

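No balls are on the table, and the load dropped to about 2 N, the empty scoop's weight. I'll check the tube later with the wrist camera. Now I'll set the scoop down on free table, lip first so it rotates flat.

Request:
play_rows:
  commands:
    - [-0.006,0.004,0,0]
    - [-0.012,0.008,0,0]
    - [-0.018,0.011,0,0]
    - [-0.02,0.012,0.01,0]
    - [-0.02,0.012,0.02,0]
    - [-0.02,0.012,0.024,0]
    - [-0.018,0.011,0.024,0]
    - [-0.014,0.008,0.024,0]
    - [-0.008,0.005,0.024,0]
    - [-0.0045,0.003,0.02,0]
    - [0,0,0.01,0]
    - [0,0,0,0]

```text
t: 17.95
eef_pos: [0.5337, -0.2706, 0.3067]
tool_rot: [-0.0, 0.985, -0.173, -0.001]
contact_force: [0.2, -0.5, -1.0]
gripper_width: 0.837
```

```bash
cat > st2.py <<'E'
from h import *
import sys
s=cam('side'); W=wpts(s); o=s['obs'];p=o['eef_pos'];T=tpose(o);print(p,o['contact_force'],o['gripper_width'])
tilt(W,s['frame'],-T[:2,0],tuple(p[:2]-.055*T[:2,0]),zlo=.004,zhi=p[2]-.12)
A=cv2.resize(s['frame'][110:240,280:410],(400,400),interpolation=cv2.INTER_CUBIC)
c=cam('scene');B=cv2.resize(c['frame'][165:285,200:320],(400,400),interpolation=cv2.INTER_CUBIC)
cv2.imwrite(f'pics/q{sys.argv[1]}.png',np.hstack([A,B]))
E
python3 st2.py 1
```

```text
[ 0.53370604 -0.27055182  0.30669024] [ 0.15125097 -0.45174201 -0.97363578] 0.8371738005666505
bar 308 [ 0.4705 -0.2485  0.0277] zmax 0.1745
-90.0 12 z [101.7 115.3 121. ]
-80.0 49 z [ 95.8 113.  127.2]
-70.0 64 z [ 95.3 108.7 133.2]
-60.0 92 z [ 90.7 115.6 143.6]
-50.0 124 z [ 53.4 112.5 167.5]
-40.0 122 z [ 42.1 113.4 171. ]
-30.0 92 z [ 62.8  90.6 123.6]
-20.0 94 z [ 48.3  67.6 110.2]
-10.0 102 z [ 43.9  65.7 113.7]
-0.0 101 z [ 39.3  61.2 119.9]
10.0 65 z [ 41.4  65.1 122.5]
20.0 15 z [47.6 55.  62.8]
60.0 14 z [ 7.3 13.  14.6]
70.0 14 z [ 7.5 16.5 19. ]
```

View pics/q1.png

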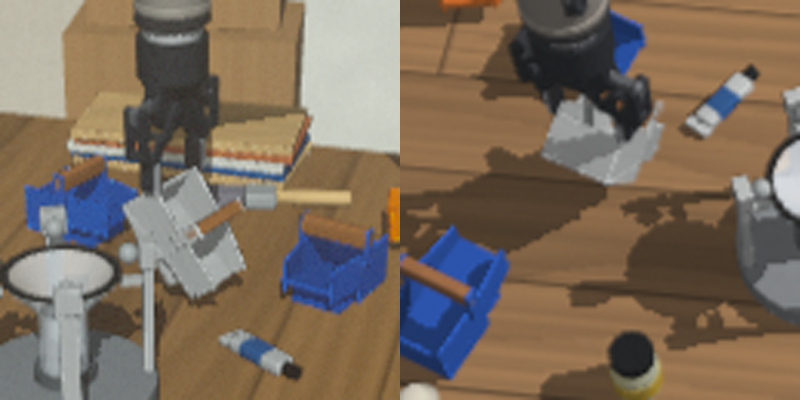

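Request:
play_rows:
  commands:
    - [0,0,0.01,0]
    - [0,0,0.01,0]
    - [0,0,0.005,0]
    - [0,0,0.003,0]
    - [0,0,0.003,0]
    - [0,0,0.002,0]
  force: 30

```text
t: 18.65
eef_pos: [0.5368, -0.2723, 0.2777]
tool_rot: [0.001, 0.985, -0.173, 0.005]
contact_force: [6.0, -2.0, 13.0]
gripper_width: 0.835
```

Request:
play_rows:
  commands:
    - [0.004,0,0.002,0]
    - [0.004,0,0.002,0]
    - [0.004,0,0.002,0]
    - [0.004,0,0.002,0]
  force: 20

```text
t: 19.05
eef_pos: [0.5519, -0.2778, 0.2701]
tool_rot: [0.001, 0.985, -0.173, 0.005]
contact_force: [2.3, -0.3, 14.5]
gripper_width: 0.839
```

```bash
python3 st2.py 2
```

```text
[ 0.55187147 -0.27775717  0.27005767] [ 2.27480855 -0.33091999 14.52637928] 0.8391675804901357
bar 229 [ 0.4814 -0.2446  0.0285] zmax 0.0996
-80.0 28 z [66.8 73.4 82.7]
-70.0 48 z [62.6 78.6 94.9]
-60.0 82 z [ 50.2  84.4 106.6]
-50.0 85 z [ 53.2  98.1 135.2]
-40.0 55 z [ 24.2  93.3 139.9]
-30.0 75 z [16.4 47.3 93.7]
-20.0 73 z [ 7.6 44.3 85.6]
-10.0 74 z [22.3 41.9 75.7]
-0.0 102 z [23.  44.8 87.2]
10.0 92 z [13.1 35.5 96.9]
20.0 74 z [11.9 26.2 51.6]
30.0 28 z [21.8 32.6 41.5]
80.0 9 z [11.9 14.2 15.9]
```

View pics/q2.png

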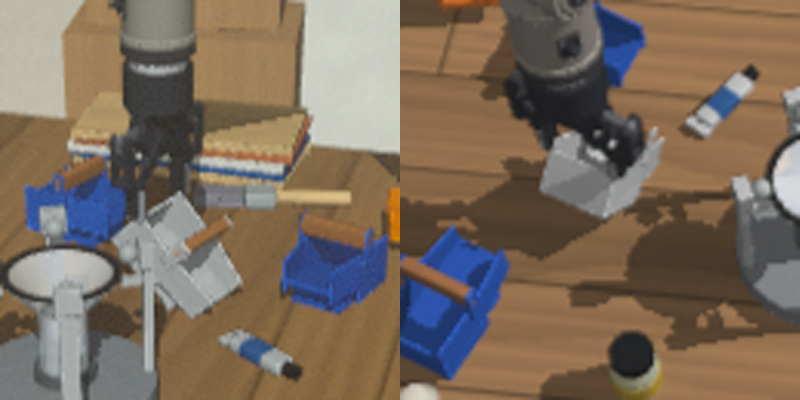

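It's rotating as intended at a force of about 14 N. Continuing with a slightly eased opening.

Request:
play_rows:
  commands:
    - [0.005,0,0.002,0]
    - [0.005,0,0.002,0]
    - [0.005,0,0.002,0]
    - [0.005,0,0.002,0]
    - [0.005,0,0.002,0]
  claw: 0.073
  force: 20

```text
t: 19.65
eef_pos: [0.5747, -0.286, 0.2595]
tool_rot: [0.001, 0.985, -0.173, 0.004]
contact_force: [2.1, -1.2, 7.1]
gripper_width: 0.86
```

Request:
play_rows:
  commands:
    - [0.004,0,0.003,0]
    - [0.004,0,0.003,0]
    - [0.004,0,0.003,0]
    - [0.004,0,0.003,0]

```text
t: 20.05
eef_pos: [0.5902, -0.2917, 0.2477]
tool_rot: [0.001, 0.985, -0.173, 0.004]
contact_force: [4.0, -0.3, 7.5]
gripper_width: 0.858
```

```bash
python3 st2.py 3
```

```text
[ 0.59016211 -0.29168492  0.24765035] [ 3.98597439 -0.33764559  7.5277123 ] 0.8584003750100466
bar 211 [ 0.5129 -0.2553  0.0392] zmax 0.1037
-60.0 51 z [53.8 65.9 81.1]
-50.0 77 z [ 57.1  80.5 116.3]
-40.0 55 z [ 49.7  81.7 119.2]
-30.0 34 z [37.  46.  83.9]
-20.0 34 z [20.  44.  82.2]
-10.0 30 z [19.8 40.2 57.2]
-0.0 37 z [12.  37.2 65.8]
10.0 82 z [  9.2  48.5 100.5]
20.0 76 z [ 8.5 45.3 93.4]
30.0 61 z [24.5 42.  62.6]
40.0 59 z [17.6 38.  59.1]
50.0 66 z [21.6 33.  56.9]
60.0 30 z [27.  40.9 52.4]
```

View pics/q3.png

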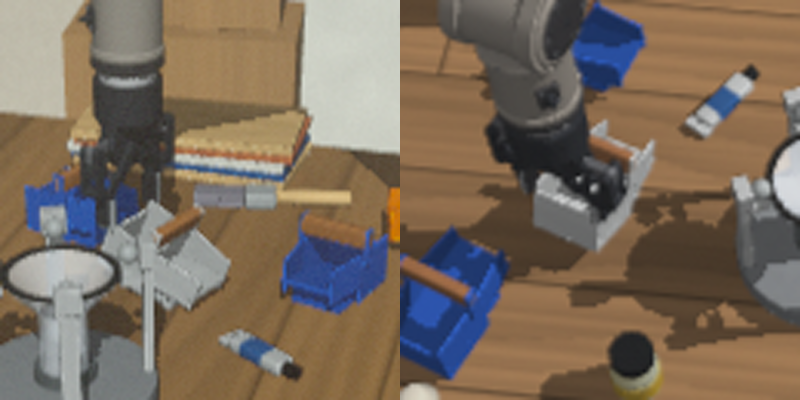

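Now about 22° and coming down smoothly. I'll go on until it's flat.

Request:
play_rows:
  commands:
    - [0.003,0,0.003,0]
    - [0.003,0,0.003,0]
    - [0.003,0,0.003,0]
    - [0.003,0,0.003,0]
    - [0.002,0,0.003,0]
    - [0.002,0,0.003,0]

```text
t: 20.75
eef_pos: [0.6058, -0.2973, 0.23]
tool_rot: [0.001, 0.985, -0.173, 0.005]
contact_force: [6.8, -2.3, 7.8]
gripper_width: 0.86
```

Request:
play_rows:
  commands:
    - [0.001,0,0.003,0]
    - [0.001,0,0.003,0]
    - [0,0,0.003,0]
    - [0,0,0.003,0]

```text
t: 21.15
eef_pos: [0.6063, -0.2976, 0.2167]
tool_rot: [0.001, 0.985, -0.173, 0.003]
contact_force: [3.5, -1.0, 4.7]
gripper_width: 0.854
```

```bash
python3 st2.py 4
```

```text
[ 0.60634169 -0.29761219  0.21669517] [ 3.53727799 -0.95557956  4.74364146] 0.854323261533363
bar 172 [ 0.5228 -0.2615  0.043 ] zmax 0.0942
-50.0 34 z [45.9 57.2 87.5]
-40.0 21 z [56.6 68.3 89.5]
-30.0 17 z [ 6.  37.2 61.4]
-20.0 26 z [ 6.3 27.5 48.3]
-10.0 38 z [ 8.8 35.1 48.1]
-0.0 38 z [ 7.7 41.6 88.2]
10.0 45 z [ 6.  44.2 67.7]
20.0 36 z [ 5.9 41.6 68.5]
30.0 58 z [ 5.3 41.4 64.1]
40.0 58 z [ 4.9 40.5 61.9]
50.0 77 z [ 7.4 36.3 61.6]
60.0 51 z [26.5 41.  64.5]
70.0 59 z [30.4 41.3 62. ]
```

View pics/q4.png

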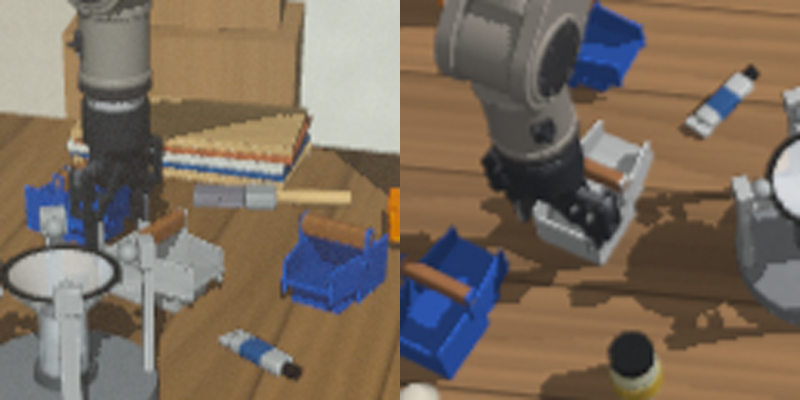

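Nearly flat at about 2–3°. I'll open to release, then lift clear.

Request:
play_rows:
  commands:
    - [0,0,0.002,0]
    - [0,0,0.001,0]
    - [0,0,0,0]

```text
t: 21.55
eef_pos: [0.6061, -0.2976, 0.2158]
tool_rot: [0.0, 0.985, -0.174, 0.003]
contact_force: [-1.1, 1.2, 22.2]
gripper_width: 0.86
```

Request:
play_rows:
  commands:
    - [0,0,0,0]
    - [0,0,0,0]
    - [0,0,0,0]
    - [0,0,-0.01,0]
    - [0,0,-0.03,0]
    - [0,0,-0.04,0]
    - [0,0,-0.04,0]
    - [0,0,-0.04,0]
    - [0,0,-0.03,0]
    - [0,0,-0.01,0]
  claw: 0.0854

```text
t: 22.55
eef_pos: [0.6048, -0.2973, 0.4164]
tool_rot: [0.001, 0.985, -0.174, 0.003]
contact_force: [1.2, -0.6, -0.5]
gripper_width: 1.002
```

```bash
python3 st2.py 5 | head -2
python3 - <<'E'
from h import *
c=cam('wrist'); cv2.imwrite('pics/w6.png',c['frame']); W=wwpts(c); T=tpose(c['obs'])
m=(W[...,2]>.078)&(W[...,2]<.1)&(np.hypot(W[...,0]-.54,W[...,1]+.28)<.09); print('bar',m.sum(),W[m].mean(0), cv2.minAreaRect(W[m][:,:2].astype(np.float32)*1000))
L=(W[...,:2]-W[m].mean(0)[:2])@(-T[:2,0])
for a in (-50,-40,-20,20,40,60):
    q=W[(abs(L*1e3-a)<4)&(np.hypot(W[...,0]-.54,W[...,1]+.28)<.09)&(W[...,2]>.02)][:,2]; print(a,len(q),np.percentile(q,95) if len(q) else '')
E
```

```text
[ 0.60481055 -0.29725761  0.41636228] [ 1.20091827 -0.5670372  -0.53928557] 1.001721769832025
bar 208 [ 0.5242 -0.2609  0.0376] zmax 0.093
bar 1189 [ 0.55244573 -0.27757016  0.08748711] ((551.106689453125, -277.14971923828125), (83.40432739257812, 13.96249771118164), 70.37071990966797)
-50 2746 0.32778452669691227
-40 120 0.3230450888772013
-20 82 0.059426318705255436
20 21 0.06301305872946955
40 396 0.061969621160218855
60 343 0.06192807526014374
```

View pics/w6.png

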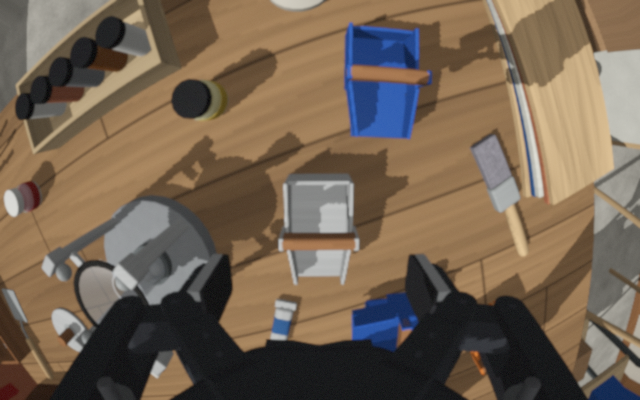

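View pics/q5.png

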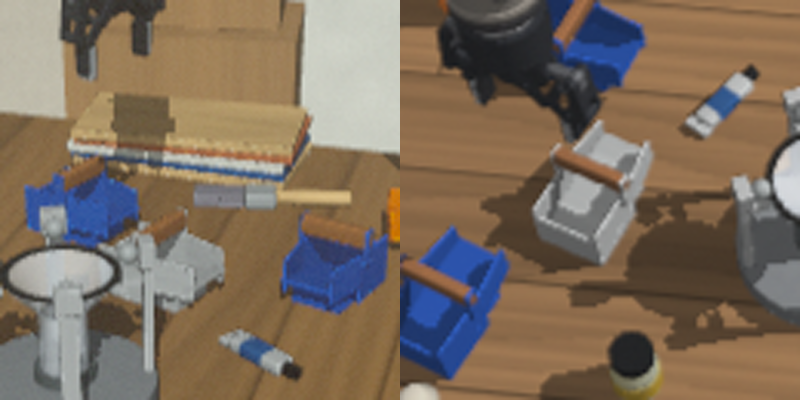

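The scoop is flat, upright and empty. Next I'll put the wrist camera above the canister to check the tube and refine the axis, on the way to the lid.

Request:
play_rows:
  commands:
    - [-0.008,-0.01,0,0]
    - [-0.016,-0.02,0,0]
    - [-0.02,-0.025,0,0]
    - [-0.022,-0.027,0,0]
    - [-0.022,-0.027,0,0]
    - [-0.022,-0.027,0,0]
    - [-0.022,-0.027,0,0]
    - [-0.022,-0.027,0,0]
    - [-0.018,-0.022,0,0]
    - [-0.012,-0.014,0,0]
    - [-0.006,-0.008,0,0]
    - [0,0,0,0]
    - [0,0,0,0]

```text
t: 24.0
eef_pos: [0.5057, -0.0128, 0.4111]
tool_rot: [0.0, 0.985, -0.174, -0.0]
contact_force: [-0.2, -0.9, 0.0]
gripper_width: 0.995
```

```bash
python3 - <<'E'
from h import *
from scipy.optimize import least_squares
c=cam('wrist'); o=c['obs']; print(o['eef_pos'],o['tool_rot'],o['contact_force']); cv2.imwrite('pics/w7.png',c['frame']); W=wwpts(c); np.savez('w7.npz',W=W,f=c['frame'])
g=c['frame'].max(2)
near=np.hypot(W[...,0]-.575,W[...,1]+.037)<.11
def circ(P):
    return least_squares(lambda p:np.hypot(P[:,0]-p[0],P[:,1]-p[1])-p[2],[*P.mean(0),.05],loss='soft_l1',f_scale=.002).x
m=near&(g<60)&(W[...,2]>.138)&(W[...,2]<.152); print('ring',m.sum(),circ(W[m][:,:2]),W[m][:,2].mean())
t=near&(W[...,2]>.166)&(W[...,2]<.182)
n,l,st,ce=cv2.connectedComponentsWithStats(t.astype(np.uint8))
for i in range(1,n):
    if st[i,4]>20: print('post',st[i,4],ce[i],W[l==i].mean(0))
b=near&(W[...,2]>.026)&(W[...,2]<.034); print('foot',cv2.minEnclosingCircle(cv2.convexHull(W[b][:,:2].astype(np.float32)*1000)))
i=np.hypot(W[...,0]-.575,W[...,1]+.037)<.02; q=W[i]; print('tube z',np.percentile(q[:,2],[1,10,25,50,75,90]))
v,u=np.where(i); y0,x0=int(v.mean()),int(u.mean()); print(x0,y0)
y0=max(75,y0);cv2.imwrite('pics/w7c.png',cv2.resize(c['frame'][y0-75:y0+75,x0-75:x0+75],(600,600),interpolation=cv2.INTER_CUBIC))
E
```

```text
[ 0.50566071 -0.01279729  0.41107206] [ 3.12276538e-04  9.84791798e-01 -1.73737771e-01 -4.52475718e-04] [-0.21725943 -0.89883357  0.02341579]
ring 3431 [ 0.57568285 -0.03580157  0.05354172] 0.1469240184487835
post 1265 [393.28853755  39.23399209] [ 0.60768965 -0.10350367  0.1714213 ]
post 1232 [237.0275974   40.32548701] [ 0.64372654 -0.00346661  0.17137888]
post 360 [252.14444444 178.98055556] [0.54826993 0.02254143 0.16852182]
post 1206 [390.89137645 189.90547264] [ 0.50755466 -0.06772271  0.17143114]
post 807 [236.36307311 196.30978934] [0.54127343 0.03726103 0.17268591]
foot ((575.7156982421875, -35.515342712402344), 92.1315689086914)
tube z [0.042262   0.04868923 0.05770949 0.38126403 0.38126403 0.38126403]
317 192
```

View pics/w7c.png

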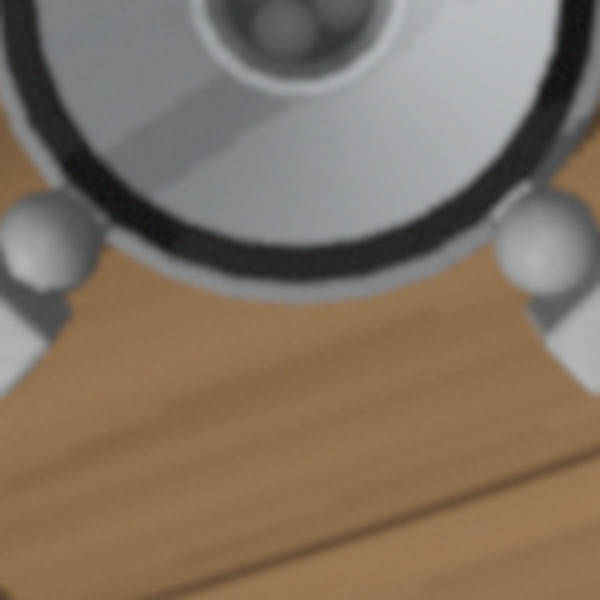

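View pics/w7.png

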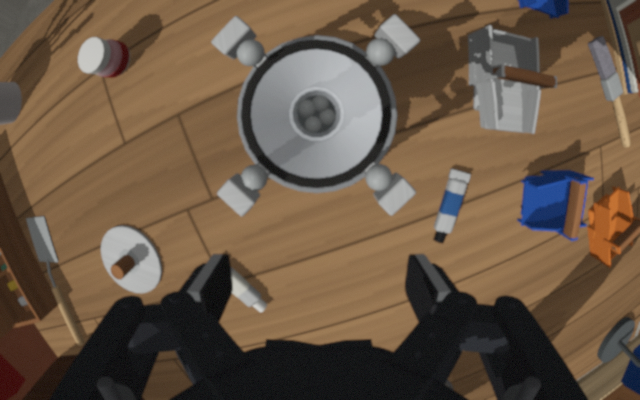

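The tube at (317,115) holds balls. I'll enlarge it to count them.

```bash
python3 - <<'E'
import numpy as np,cv2
f=np.load('w7.npz')['f']; cr=f[85:145,285:350]; cr=cv2.convertScaleAbs(cr,alpha=1.7)
cv2.imwrite('pics/w7d.png',cv2.resize(cr,(600,554),interpolation=cv2.INTER_CUBIC))
E
```

```text
(no output)
```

View pics/w7d.png

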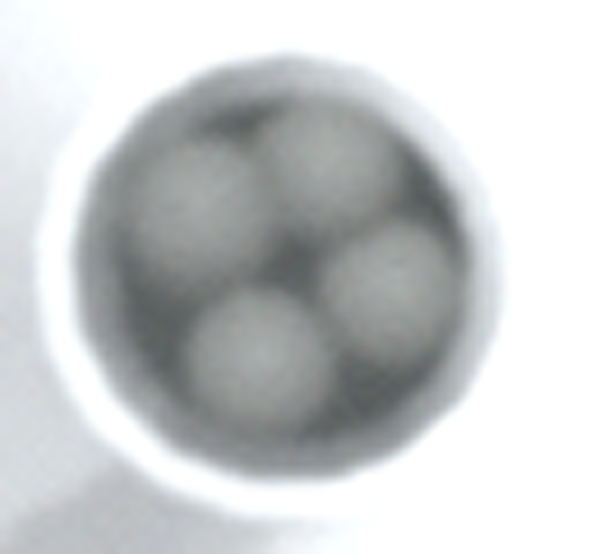

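```bash
python3 - <<'E'
import numpy as np
W=np.load('w7.npz')['W']
s=65/600
for n,(x,y) in dict(L=(200,215),B=(258,365),T=(325,165),R=(390,295),C=(300,250)).items():
    u=285+x*s; v=85+y*s*60/65*65/60; 
    v=85+y*60/554
    u,v=int(round(u)),int(round(v)); p=W[v-1:v+2,u-1:u+2].reshape(-1,3); print(n,(u,v),np.median(p,0).round(4))
E
```

```text
L (307, 108) [ 0.584  -0.029   0.0717]
B (313, 125) [ 0.5657 -0.0283  0.0583]
T (320, 103) [ 0.5847 -0.0429  0.0616]
R (327, 117) [ 0.5685 -0.0448  0.054 ]
C (318, 112) [ 0.5768 -0.0378  0.0432]
```

The top heights are 72, 62, 58 and 54 mm, and a ball at 72 mm must rest on a fifth hidden beneath it. With the scoop empty and the table clear, all five are in the tube. Next, the lid.

Request:
play_rows:
  commands:
    - [-0.007,-0.011,0,0]
    - [-0.013,-0.021,0,0]
    - [-0.016,-0.026,0,0]
    - [-0.017,-0.028,0,0]
    - [-0.018,-0.029,0,0]
    - [-0.018,-0.029,0,0]
    - [-0.018,-0.029,0,0]
    - [-0.018,-0.029,0.01,0]
    - [-0.017,-0.028,0.016,0]
    - [-0.016,-0.026,0.018,0]
    - [-0.013,-0.021,0.018,0]
    - [-0.008,-0.013,0.014,0]
    - [-0.004,-0.006,0.006,0]
    - [0,0,0,0]
    - [0,0,0,0]

```text
t: 25.55
eef_pos: [0.4353, 0.3279, 0.3301]
tool_rot: [0.0, 0.985, -0.174, 0.0]
contact_force: [1.0, -0.5, 0.1]
gripper_width: 0.999
```

```bash
cat > lid.py <<'E'
from h import *
import sys
from scipy.optimize import least_squares
c=cam('wrist'); o=c['obs']; T=tpose(o); print(o['eef_pos'],T[:3,0].round(4),T[:3,1].round(4)); cv2.imwrite(f'pics/l{sys.argv[1]}.png',c['frame']); W=wwpts(c)
near=np.hypot(W[...,0]-.482,W[...,1]-.311)<.08
hs=cv2.cvtColor(c['frame'],cv2.COLOR_BGR2HSV)
d=near&(hs[...,1]<45)&(W[...,2]<.013)&(W[...,2]>.001)
cn=cv2.findContours(d.astype(np.uint8),cv2.RETR_EXTERNAL,cv2.CHAIN_APPROX_NONE)[0]; cn=max(cn,key=cv2.contourArea)[:,0]
P=W[cn[:,1],cn[:,0]]
ci=least_squares(lambda p:np.hypot(P[:,0]-p[0],P[:,1]-p[1])-p[2],[.482,.311,.058],loss='soft_l1',f_scale=.001).x
k=near&(W[...,2]>.038)&(W[...,2]<.05)
print('disc',ci,'knob',W[k].mean(0),cv2.minEnclosingCircle(W[k][:,:2].astype(np.float32)*1000))
for nm,p in(('disc',ci[:2]),('knob',W[k].mean(0)[:2])): 
    v=np.array([*p,0])-T[:3,3]; print(nm,'tool shift',(v@T[:3,:3])[:2].round(4))
E
python3 lid.py 1
```

```text
[0.43531368 0.3279362  0.33008751] [ 9.394e-01 -3.428e-01  5.000e-04] [-3.428e-01 -9.394e-01  1.000e-04]
disc [0.48378221 0.31140903 0.05788319] knob [0.48392593 0.31171036 0.04489077] ((483.5778503417969, 311.7126770019531), 13.168773651123047)
disc tool shift [ 0.051  -0.0011]
knob tool shift [ 0.0511 -0.0015]
```

View pics/l1.png

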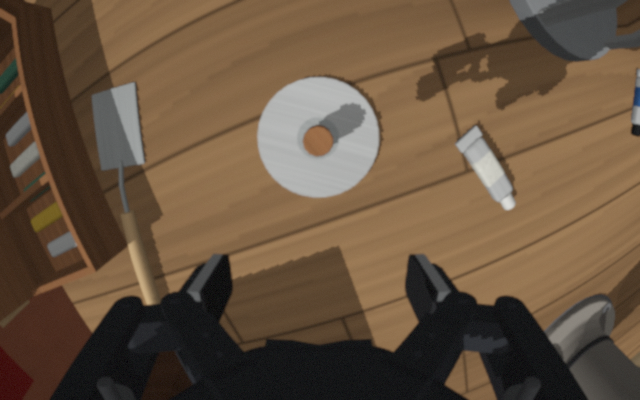

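The lid is well measured: disc and knob centres agree within 0.4 mm. Moving over it, then down, then gripping the knob.

Request:
play_rows:
  commands:
    - [0.012,0,0.01,0]
    - [0.014,-0.0005,0.015,0]
    - [0.014,-0.0005,0.02,0]
    - [0.0111,-0.0003,0.02,0]
    - [0,0,0.02,0]
    - [0,0,0.02,0]
    - [0,0,0.018,0]
    - [0,0,0.012,0]
    - [0,0,0.008,0]
    - [0,0,0.002,0]
    - [0,0,0,0]
  claw: 0.07
  force: 60

```text
t: 26.7
eef_pos: [0.4836, 0.3123, 0.1849]
tool_rot: [-0.0, 0.985, -0.174, 0.0]
contact_force: [0.5, 0.1, -0.4]
gripper_width: 0.82
```

Request:
play_rows:
  commands:
    - [0,0,0,0]
    - [0,0,0,0]
    - [0,0,0,0]
    - [0,0,0,0]
    - [0,0,0,0]
    - [0,0,0,0]
    - [0,0,0,0]
    - [0,0,0,0]
  claw: 0.01
  force: 80

```text
t: 27.5
eef_pos: [0.4835, 0.3125, 0.1855]
tool_rot: [-0.0, 0.985, -0.173, 0.0]
contact_force: [-1.3, -1.0, 4.3]
gripper_width: 0.284
```

Request:
play_rows:
  commands:
    - [0,0,-0.002,0]
    - [0,0,-0.006,0]
    - [0,0,-0.014,0]
    - [0,0,-0.022,0]
    - [0,0,-0.026,0]
    - [0,0,-0.028,0]
    - [0,0,-0.028,0]
    - [0,0,-0.028,0]
    - [0,0,-0.024,0]
    - [0,0,-0.016,0]
    - [0,0,-0.008,0]
    - [0,0,-0.003,0]
    - [0,0,0,0]
  force: 110

```text
t: 28.8
eef_pos: [0.4831, 0.3122, 0.3897]
tool_rot: [0.0, 0.985, -0.173, -0.0]
contact_force: [0.5, -0.3, -0.9]
gripper_width: 0.275
```

```bash
cat > lw.py <<'E'
from h import *
import sys
from scipy.optimize import least_squares
c=cam('wrist'); o=c['obs']; T=tpose(o); print(o['eef_pos'],o['contact_force'],o['gripper_width']); f=c['frame']; cv2.imwrite(f'pics/m{sys.argv[1]}.png',f); W=wwpts(c)
L=(W-T[:3,3])@T[:3,:3]
hs=cv2.cvtColor(f,cv2.COLOR_BGR2HSV)
d=(np.hypot(L[...,0],L[...,1])<.075)&(L[...,2]>.155)&(L[...,2]<.2)&(hs[...,1]<50)&(hs[...,2]>90)
P=L[d]; 
A=np.c_[P[:,:2],np.ones(len(P))]; 
w=np.ones(len(P),bool)
for _ in range(4):
    k=np.linalg.lstsq(A[w],P[w,2],rcond=None)[0]; r=P[:,2]-A@k; w=abs(r)<.002
print('plane slopes x,y',k[:2].round(4),'z at axis',k[2].round(4),w.sum())
dm=d.astype(np.uint8); cn=max(cv2.findContours(dm,cv2.RETR_EXTERNAL,cv2.CHAIN_APPROX_NONE)[0],key=cv2.contourArea)[:,0]
Q=L[cn[:,1],cn[:,0]]; Q=Q[np.hypot(Q[:,0],Q[:,1])>.05]
ci=least_squares(lambda p:np.hypot(Q[:,0]-p[0],Q[:,1]-p[1])-.058,[0,0],loss='soft_l1',f_scale=.001).x
print('disc centre in tool',ci.round(4),len(Q))
E
python3 lw.py 1
```

```text
[0.48312656 0.31218879 0.3896809 ] [ 0.46407957 -0.34975438 -0.8894439 ] 0.2749736610687543
plane slopes x,y [ 0.0004 -0.0011] z at axis 0.1786 21717
disc centre in tool [ 0.0001 -0.0009] 422
```

View pics/m1.png

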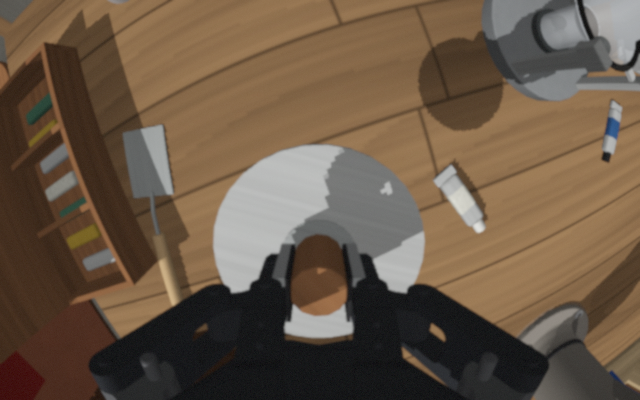

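The lid is level and centred in the grip within 1 mm, its underside 184.6 mm below the TCP. Carrying it over the mouth.

Request:
play_rows:
  commands:
    - [0.006,0.009,0,0]
    - [0.012,0.017,0,0]
    - [0.017,0.024,0,0]
    - [0.02,0.029,0,0]
    - [0.02,0.029,0,0]
    - [0.02,0.029,0,0]
    - [0.02,0.029,0,0]
    - [0.02,0.029,0,0]
    - [0.019,0.027,0,0]
    - [0.017,0.024,0,0]
    - [0.014,0.02,0,0]
    - [0.01,0.014,0,0]
    - [0.007,0.01,0,0]
    - [0.004,0.006,0,0]
    - [0,0,0,0]
    - [0,0,0,0]

```text
t: 30.45
eef_pos: [0.5756, -0.0354, 0.3895]
tool_rot: [-0.0, 0.985, -0.173, -0.0]
contact_force: [-0.0, 0.6, 0.5]
gripper_width: 0.276
```

```bash
python3 lw.py 2; python3 - <<'E'
from h import *
c=cam('wrist'); W=wwpts(c); T=tpose(c['obs'])
near=np.hypot(W[...,0]-.5757,W[...,1]+.0357)<.11
t=near&(W[...,2]>.166)&(W[...,2]<.18)
n,l,st,ce=cv2.connectedComponentsWithStats(t.astype(np.uint8))
for i in range(1,n):
    if st[i,4]>60: print('post',st[i,4],ce[i].round(0),W[l==i].mean(0).round(4))
for n in('scene','side'):
    s=cam(n); V=wpts(s); hs=cv2.cvtColor(s['frame'],cv2.COLOR_BGR2HSV)
    near=np.hypot(V[...,0]-.5757,V[...,1]+.0357)<.075
    d=near&(V[...,2]>.19)&(V[...,2]<.222)&(hs[...,1]<60)&(hs[...,2]>90)
    print(n,d.sum(),cv2.minEnclosingCircle(V[d][:,:2].astype(np.float32)*1000) if d.sum() else '',V[d].mean(0))
    x=(80,140,260,260) if n=='scene' else 0
    cv2.imwrite(f'pics/m2{n}.png',cv2.resize(s['frame'][130:270,240:400] if n=='side' else s['frame'][150:270,260:400],(640,560),interpolation=cv2.INTER_CUBIC))
E
```

```text
[ 0.57560592 -0.03535747  0.38952533] [-0.00926341  0.55743909  0.53414787] 0.2763076449710136
plane slopes x,y [ 0.0004 -0.0007] z at axis 0.1786 21739
disc centre in tool [ 0.0001 -0.0008] 428
post 1502 [234. 145.] [ 0.6453 -0.0037  0.1716]
post 1538 [406. 145.] [ 0.609  -0.104   0.1716]
scene 619 ((575.7374877929688, -36.75721740722656), 59.103057861328125) [ 0.5920547  -0.03727163  0.21129721]
side 517 ((574.6614990234375, -33.91508102416992), 59.582855224609375) [ 0.56831539 -0.02166562  0.21214199]
```

View pics/m2side.png

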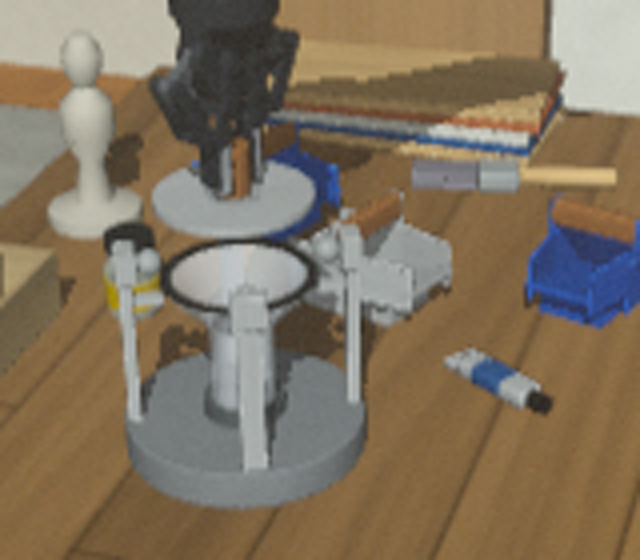

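View pics/m2.png

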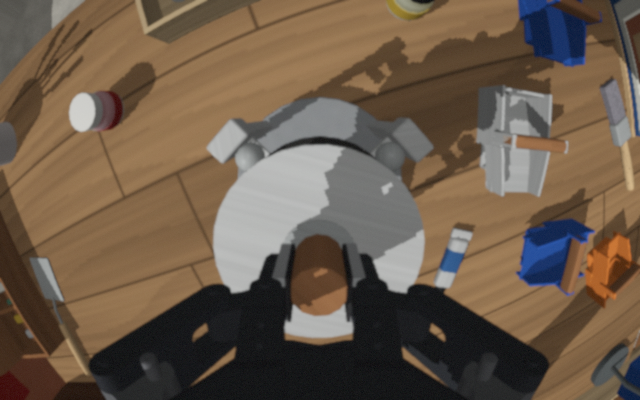

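In the overhead camera the lid centre is (575.7,-36.8) and the canister is (575.4..576.5,-36.3..-37.2), so they're aligned within 1 mm. Descending to just above the catches, then pressing slowly.

Request:
play_rows:
  commands:
    - [0,0,0.008,0]
    - [0,0,0.01,0]
    - [0,0,0.009,0]
    - [0,0,0.006,0]
    - [0,0,0.003,0]
    - [0,0,0,0]

```text
t: 31.25
eef_pos: [0.5756, -0.0363, 0.3531]
tool_rot: [0.0, 0.985, -0.173, -0.0]
contact_force: [-0.1, 0.1, -1.2]
gripper_width: 0.278
```

Request:
play_rows:
  commands:
    - [0,0,0.001,0]
    - [0,0,0.001,0]
    - [0,0,0.001,0]
    - [0,0,0.001,0]
    - [0,0,0,0]

```text
t: 31.75
eef_pos: [0.5759, -0.0361, 0.3508]
tool_rot: [-0.0, 0.985, -0.173, 0.001]
contact_force: [-3.5, -0.1, 5.2]
gripper_width: 0.276
```

Request:
play_rows:
  commands:
    - [0,0,0.001,0]
    - [0,0,0.001,0]
    - [0,0,0.001,0]
    - [0,0,0,0]

```text
t: 32.15
eef_pos: [0.5765, -0.0363, 0.3483]
tool_rot: [-0.0, 0.985, -0.174, 0.002]
contact_force: [-0.7, -0.1, 6.1]
gripper_width: 0.273
```

Request:
play_rows:
  commands:
    - [0,0,0.001,0]
    - [0,0,0.001,0]
    - [0,0,0.001,0]
    - [0,0,0,0]

```text
t: 32.55
eef_pos: [0.5762, -0.0362, 0.3444]
tool_rot: [-0.0, 0.985, -0.173, 0.001]
contact_force: [0.3, 0.8, 2.9]
gripper_width: 0.275
```

```bash
python3 lw.py 3
```

```text
[ 0.57621952 -0.03618983  0.34437821] [0.34235274 0.80204707 2.85047473] 0.2745161494406396
plane slopes x,y [-0.0007 -0.0004] z at axis 0.1786 22132
disc centre in tool [ 0.0011 -0.0017] 589
```

Request:
play_rows:
  commands:
    - [0,0,0.001,0]
    - [0,0,0.001,0]
    - [0,0,0.001,0]
    - [0,0,0,0]

```text
t: 33.0
eef_pos: [0.5757, -0.0362, 0.3403]
tool_rot: [-0.0, 0.985, -0.173, -0.0]
contact_force: [0.2, 0.0, 0.5]
gripper_width: 0.277
```

Past the peak and the lid is still level. Continuing down onto the seal.

Request:
play_rows:
  commands:
    - [0,0,0.002,0]
    - [0,0,0.002,0]
    - [0,0,0.002,0]
    - [0,0,0.002,0]
    - [0,0,0.001,0]
    - [0,0,0,0]

```text
t: 33.6
eef_pos: [0.5757, -0.0362, 0.3315]
tool_rot: [0.0, 0.985, -0.173, -0.0]
contact_force: [-1.0, 0.4, -0.5]
gripper_width: 0.272
```

Request:
play_rows:
  commands:
    - [0,0,0.001,0]
    - [0,0,0.001,0]
    - [0,0,0,0]

```text
t: 33.9
eef_pos: [0.5759, -0.0362, 0.33]
tool_rot: [0.0, 0.985, -0.173, 0.0]
contact_force: [-1.4, -0.3, 2.5]
gripper_width: 0.278
```

```bash
python3 lw.py 4
```

```text
[ 0.57585635 -0.03623208  0.33003354] [-1.42985751 -0.29531392  2.53822784] 0.2780428896172076
plane slopes x,y [ 0.0005 -0.0009] z at axis 0.1786 21525
disc centre in tool [ 0.0015 -0.0014] 652
```

Request:
play_rows:
  commands:
    - [0,0,0.001,0]
    - [0,0,0.001,0]
    - [0,0,0,0]

```text
t: 34.25
eef_pos: [0.5759, -0.0362, 0.3282]
tool_rot: [0.0, 0.985, -0.173, 0.0]
contact_force: [-2.4, -0.7, 7.5]
gripper_width: 0.275
```

Request:
play_rows:
  commands:
    - [0,0,0.001,0]
    - [0,0,0.001,0]
    - [0,0,0,0]
    - [0,0,0,0]

```text
t: 34.65
eef_pos: [0.5759, -0.0362, 0.3275]
tool_rot: [0.0, 0.985, -0.174, 0.001]
contact_force: [-6.5, -0.4, 16.5]
gripper_width: 0.28
```

Pressing at 16.5 N with the seal bottomed. Final checks follow.

```bash
python3 lw.py 5; python3 - <<'E'
from h import *
for n in('scene','side'):
    s=cam(n); V=wpts(s); hs=cv2.cvtColor(s['frame'],cv2.COLOR_BGR2HSV)
    near=np.hypot(V[...,0]-.5757,V[...,1]+.0357)<.05
    d=near&(V[...,2]>.135)&(V[...,2]<.165)&(hs[...,1]<60)&(hs[...,2]>90)
    print(n,d.sum(),np.median(V[d][:,2])-.006)
    for nm,(u,v) in dict(tube_a=(384,199),tube_b=(297,195),pot_b=(270,270),pot_a=(395,290)).items():
        if n=='scene': print(nm,V[v,u].round(3))
    cv2.imwrite(f'pics/z{n}.png',cv2.resize(s['frame'][130:270,240:400],(640,560),interpolation=cv2.INTER_CUBIC))
o=sensors.get_obs(); print(o['t'],o['contact_force'],o['eef_pos'],o['gripper_width'])
E
```

```text
[ 0.5758785  -0.03618569  0.32752755] [-6.49946913 -0.43889793 16.45027334] 0.280229998325083
plane slopes x,y [ 0.0027 -0.0013] z at axis 0.1785 21570
disc centre in tool [ 0.0016 -0.0014] 654
scene 393 0.14322741884837215
tube_a [0.399 0.151 0.02 ]
tube_b [ 0.411 -0.163  0.016]
pot_b [ 0.739 -0.2    0.075]
pot_a [0.761 0.193 0.063]
side 297 0.14454755941835318
34.8 [-5.57156472 -0.22515337 15.74496124] [ 0.57585094 -0.03619949  0.32752914] 0.27668328429222977
```

View pics/zside.png

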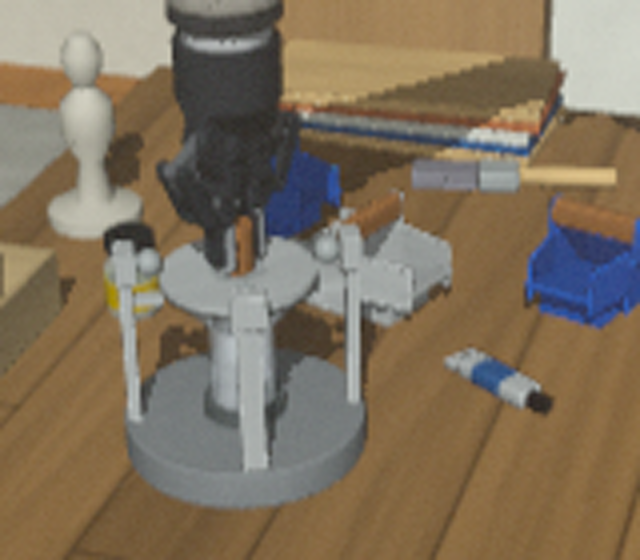

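View pics/zscene.png

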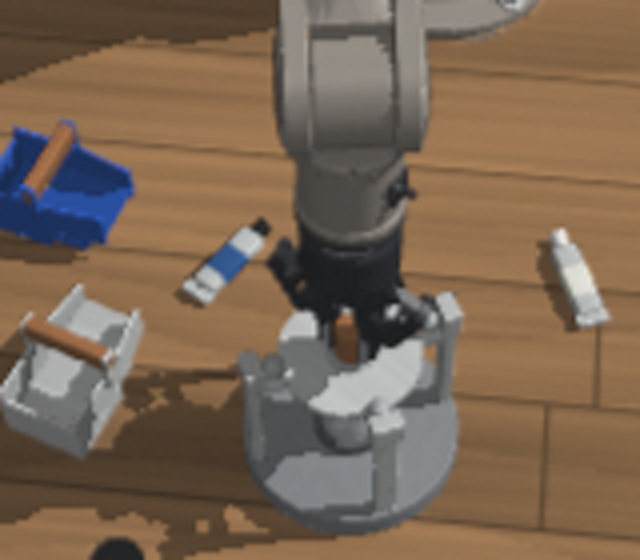

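The lid underside is at about 143–144.5 mm, under the catches, level and centred, with 16 N steady. The scoop is upright and the bystanders haven't moved. Handing in.

```bash
python3 -c "
from station import bot,sensors
print(bot.hand_in()); o=sensors.get_obs(); print(o['t'],o['contact_force'])"
```

```text
the job is handed in; nothing more can be done
None
the job is handed in; nothing more can be done
```

The job is handed in at about 35 s of the 72 s limit. The station gives no verdict, but my last checks showed every end condition met.

- **Pouring:** The tool can't tilt, so I gripped the scoop at its back corner and eased the grip over the funnel until it pivoted spout-down. Once released it went from about 10° to nearly 40° in a fraction of a second, faster than the slow tip you asked for. No balls were spilled.
- **Balls:** Four are directly visible in the tube, with tops at 54–72 mm. I inferred the fifth: the top ball's height means another lies under it, the scoop is empty, and none are on the table.
- **Scoop:** I pressed it down front edge first so it turned back flat. It stands upright, with wall tops at 59–63 mm all along and the handle top at 88 mm.
- **Lid:** The push peaked at about 6 N in my readings (8–12 N was stated), then dropped to nearly zero, so it snapped past the catches. The underside is at about 143 mm. The wrist and overhead views agree on that, and the side view read 144.5 mm. It is level within 0.003 rad and centred within about 2 mm.
- **Holding:** The gripper still holds the knob and presses down with about 16 N, plus about 6 N of sideways load.
- **Bystanders:** The paint tubes and pots read within about 3 mm of where they started, which is within measurement noise.

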